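# Refit the loose post of a cup draining stand and hang the last cup on it

## Task

The second post of the little cup draining stand is out and its cup is waiting upside down on the worktop. Fit the loose post into the empty hole of the stand, feeling for the hole without bearing down hard, and press it straight in until its shoulder sits flush on the board; then set the waiting cup, still upside down, over that post so that its rim rests on the board, gently and without disturbing the other cup, the mug or the shaker.

Things in the scene. Friction and masses are not known exactly. Their poses are not given: they have to be found in the camera images.
- stand: Fixed cup stand: 110 x 204 mm steel drip tray, rim 22 mm high, and in it a pale wooden board (92 x 186 mm, top at 39 mm) with a fixed post (22 mm thick, 46 mm high) at y = +48 mm, under an upturned cup, and an empty hole near y = -48 mm. Origin on the worktop under its middle, y along it, z up. The board lies up to 5 mm off the tray's middle in x and in y; this is not measured. It does not slide.
- stand_hole (a point): Mouth of the hole (at the board's top, z up) if the board lay mid-tray: the true hole is up to 5 mm off in tray x and y. Blind, straight, sharp-edged, 17 mm wide, 24 mm deep. The tenon goes freely 9 mm in; then a rubber bush grips and pushing on takes about 6 N until the shoulder stops on the board at 20 mm. It stays as deep as pushed.
- post_mid (a point): Centre of the loose wooden post, 33 mm above its foot; z along it to its rounded top. 66 mm long, upright on the worktop: a round tenon 16 mm thick, 20 mm long, with a sharp flat end; above it a shaft 22 mm thick, 46 mm long. About 50 g. More than 50 N between post and stand dents the board.
- post_shoulder (a point): Centre of the post's shoulder, where the tenon meets the shaft, 20 mm above its foot and 13 mm below post_mid; z as for post_mid.
- cup_mid (a point): Centre of the waiting white porcelain cup without handle, half-way up (31 mm above its rim); z up. It stands upside down on the worktop, mouth down: 56 mm across at the rim, 53 mm near the top, 62 mm high, its hollow 49 mm wide and 57 mm deep. About 120 g. A knock of more than 30 N against the stand chips it.
- cup_mouth (a point): Centre of the waiting cup's rim, its lowest part, 31 mm below cup_mid; z up.
- cup_b_mid (a point): Centre of the like cup that already hangs upside down over the fixed post of the stand; leave it alone.
- mug: White mug 86 mm wide and 112 mm high with a handle, standing upright near the work; origin under its middle. Leave it alone.
- shaker: Steel seasoning shaker, 47 mm wide and 100 mm high, standing near the work; origin under its middle. Leave it alone.
Mind the look-alikes: they are no part of the job. Several things look just like the part that bears post_mid: the one meant starts nearest to the robot's base. Leave any red look-alike of the part that bears cup_mid alone.

How it is judged:
On the way:
1. the post is pressed home: upright in the stand's empty hole, its shoulder within 3 mm of the board's top (z of post_shoulder in the frame of stand_hole between -0.003 and 0.003 m and horizontal distance between post_shoulder and stand_hole below 0.012 m and angle between the z axis of post_mid and the z axis of stand_hole, either way round below 0.1 rad), for 0.2 s.
At the end, for the whole second after the job is handed in: The post stands upright (within 0.1 rad) in the stand's empty hole with its shoulder within 3 mm of the board's top; the waiting cup stands upside down over it, level within 0.08 rad, its rim within 3 mm of the board's top and within 14 mm of the post's axis; both are at rest (all of step 1 and z of cup_mouth in the frame of stand_hole between -0.003 and 0.003 m and z of cup_mid in the frame of stand_hole above 0.02 m and horizontal distance between cup_mouth and post_shoulder below 0.014 m and angle between the z axis of cup_mid and the z axis of stand_hole, either way round below 0.08 rad and linear speed of each of cup, post below 0.02 m/s); the robot touches nothing.
It fails at once if the post bears on the stand with more than 50 N (contact force between post and stand above 50 N).
It fails at once if the cup knocks on the stand with more than 30 N (dropped or rammed) (contact force between cup and stand above 30 N).
It fails at once if the cup already on the stand is shifted by more than 15 mm (distance of cup_b_mid from where it was at the start of the episode above 0.015 m).
It fails at once if the mug or the shaker is shifted by more than 20 mm (distance of any of mug, shaker from where it was at the start of the episode above 0.02 m).
It also fails if it takes over 72 s, if anything falls off the work surface, if the arm or the gripper's body presses on something with over 40 N, if the wrist force passes 120 N, or if a joint passes its speed limit or range.

## Robot

A 6-joint arm with a two-finger parallel gripper is mounted at the origin on a cart in front of the work surface, level with it; the furniture and walls round the work are solid. World frame = base frame: x ahead of the robot, y to its left, z up, the work surface at z = 0. Lengths are in m, angles in rad, forces in N, time in s.
With the tool pointing down it reaches from about 0.35 to 0.85 m from the base axis. Payload 8.1 kg.
Tool frame: the origin (TCP) lies midway between the tips of the shut fingers; the grasp point (between the pads) lies 19 mm behind it (robot.tcp_to_grasp is the distance from the TCP to the grasp point, in m); z points along the fingers, y is the direction in which the jaws open and shut (so a half turn about z gives the same grasp; the last joint's range is limited). The gripper opens to 93 mm and grips with 3 to 60 N. Pads are 15 mm wide; open, the fingers measure 128 mm over their backs; the gripper's body (75 mm by 188 mm) begins 65 mm behind the grasp point.
Start: joints at [-1.231, 0.13, 1.488, -0, 1.523, -0.085], TCP at [0.247, -0.547, 0.182] pointing down, gripper open.
Joint ranges: [-2.96, 2.96], [-0.89, 2.26], [0.02, 2.5], [-1.34, 4.48], [0, 2.73], [-2.66, 2.66]. Speed limits (rad/s): [2.39, 2.39, 2.79, 3.14, 3.14, 3.14].

## Interface

Orientations are given as a rotation vector (axis times angle).
In Python, from plant import robot gives the robot as it stands.
- The arm moves only by the tool send_rows, never from a script. Its argument "series" is a list of rows, each an object of numbers: "wx", "wy", "wz": the turn, a rotation vector about the world's x, y, z in rad; "dx", "dy", "dz": the shift along the world's x, y, z in cm; "fingers": the closure in counts, from 0 (fully open) to 255 (shut). In form: [{"wx": .., "wy": .., "wz": .., "dx": .., "dy": .., "dz": .., "fingers": ..}, ...]. A call has 1 to 20 rows; each row shifts and turns the pose as measured when the row begins; what a row does not reach is not made up. A row lasts 1/12 s, in which the tool goes at most 41.7 mm and 7.16 degrees, less where a joint would pass 70% of its speed; a pose out of reach is approached as far as the arm can. A call is refused whole if a number of a shift passes 4.17 or a number of a turn 0.125, either way. A call with a gripper value outside its range is refused whole. The fingers move at their own pace and stop on an object; "newtons" is the grip in N (left out, the last holds). Time passes only in rows, so rows that do not move let the fingers close. It gives the time, the measured TCP pose, the force and the opening at its end, in the units of the state.
- robot.read_state(): the state, without advancing time (a new reading comes with each control period).
- robot.read_camera(name): name is "side" or "top" or "wrist"; returns the picture (384x512x3 uint8, red, green, blue); there is no depth.
- robot.camera_info(name): a dict with "intrinsics" (3x3 intrinsics, pixels), "k1" (the pictures are not rectified: a ray, as slopes to the right and down, at radius r is drawn at 1 + k1 r^2 times it, then the intrinsics apply), "extrinsics" (4x4, takes a point from world to camera coordinates); the wrist camera has in their place "tool_from_camera" (4x4, takes a point from camera to tool coordinates, whose origin is the TCP and whose axes are the flange's). Camera axes: x right, y up, looking along -z (the intrinsics and any distortion apply to the point x, -y, -z); pixel columns grow to the right and rows downward; lengths in m; the calibration is good to about 2 mm. A picture is of the moment at which its call begins: read the wrist's pose just before it. camera_info takes no time and is no camera call.
- robot.close_job(): hands the job in, once; it reports no verdict.
The state is a dict: "t": time; "q": joint angles; "dq": joint speeds; "joint_torque": joint torques, N m; "tool_pos": TCP position; "orientation": TCP orientation; "force": force on the tool from outside, world axes, zero at the start; "wrist_torque": the same for the moment, N m; "opening": finger opening in m.
Only numpy, scipy, OpenCV 4.12 (cv2) and the standard library are available. Lean on these libraries where they do the work, as an engineer would, in place of code of your own. Each camera call takes 0.05 s, during which the arm holds its last target.

## Working session

There is one attempt and no reset: what is moved stays moved. The work goes in short steps, Python scripts to look and compute and a tool call to move; the robot and the scene stay as the last step left them, time stands still between calls to the robot, and variables do not carry over. Pictures are saved under pics/ and viewed, and the job is handed in when it is done.

Besides the shell and the picture viewer there is one more tool, called after "Request:" as a command line: name --argument value ..., lists and objects as JSON in quotes. send_rows: Moves the arm, as the interface text tells. Its arguments: {"type":"object","properties":{"series":{"type":"array","items":{"type":"object","properties":{"wx":{"type":"number"},"wy":{"type":"number"},"wz":{"type":"number"},"dx":{"type":"number"},"dy":{"type":"number"},"dz":{"type":"number"},"fingers":{"type":"number"}}}},"newtons":{"type":"number"}},"required":["series"]}

```bash
ls; mkdir -p pics; python3 - <<'E'
from plant import robot
import cv2
s=robot.read_state();print(s)
for n in ("side","top","wrist"):
    i=robot.camera_info(n);print(n,i)
    im=robot.read_camera(n);cv2.imwrite(f"pics/{n}0.png",im[:,:,::-1])
E
```

```text
pics
{'t': 0.0, 'q': array([-1.23141044e+00,  1.31166112e-01,  1.48929960e+00, -2.10441537e-05,
        1.52299670e+00, -8.53959382e-02]), 'dq': array([ 1.18478402e-03, -8.58290231e-04,  9.22457306e-04,  1.57943747e-03,
       -4.65653295e-05,  6.34970745e-04]), 'joint_torque': array([ 6.58323188e-05, -5.59848797e+01, -4.91749871e+01,  7.67670991e-02,
        3.59538943e-02, -1.57915438e-04]), 'tool_pos': array([ 0.24707083, -0.54605595,  0.18137341]), 'orientation': array([-3.06918937e+00, -6.61851625e-01,  4.04495432e-04]), 'force': array([ 0.47470627, -0.40106191,  0.76462785]), 'wrist_torque': array([-0.00696959,  0.01804027, -0.00339857]), 'opening': 0.09310378584777565}
side {'intrinsics': array([[350.56980766,   0.        , 254.54434161],
       [  0.        , 350.56980766, 196.55023227],
       [  0.        ,   0.        ,   1.        ]]), 'k1': 0.0275163339082936, 'extrinsics': array([[ 0.99579373, -0.09108719, -0.0098985 , -0.60559337],
       [ 0.06548894,  0.63203363,  0.77216882, -0.05533976],
       [-0.0640785 , -0.76956911,  0.63534032, -0.8863076 ],
       [ 0.      
[... 470 characters left out ...]
04,  9.91432828e-01,
        -9.23201249e-01],
       [ 0.00000000e+00,  0.00000000e+00,  0.00000000e+00,
         1.00000000e+00]])}
wrist {'intrinsics': array([[302.21605481,   0.        , 257.3421989 ],
       [  0.        , 302.21605481, 190.18418995],
       [  0.        ,   0.        ,   1.        ]]), 'k1': -0.023434138371190676, 'tool_from_camera': array([[-7.04180026e-04,  9.57962282e-01,  2.86893310e-01,
         7.98528452e-02],
       [ 9.99999548e-01,  4.91188673e-04,  8.14377602e-04,
         4.00004777e-04],
       [ 6.39224282e-04,  2.86893753e-01, -9.57962194e-01,
        -2.02839327e-01],
       [ 0.00000000e+00,  0.00000000e+00,  0.00000000e+00,
         1.00000000e+00]])}
```

View pics/top0.png

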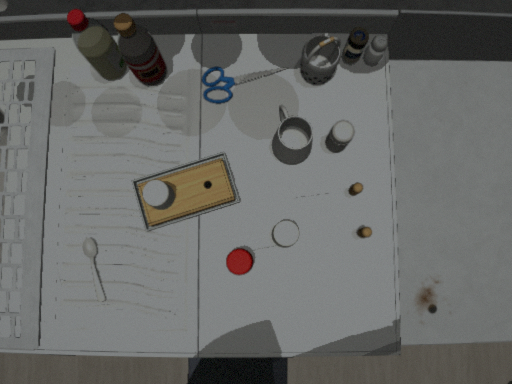

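View pics/side0.png

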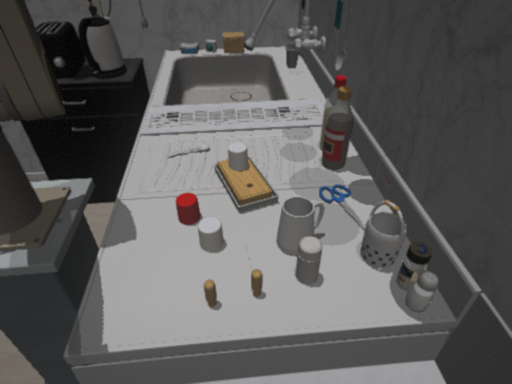

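View pics/wrist0.png

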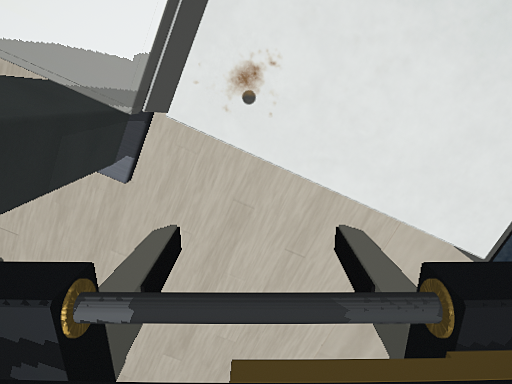

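```bash
cat > h.py <<'E'
import numpy as np, cv2
from plant import robot
from scipy.spatial.transform import Rotation as R
def und(info,px):
    K=np.array(info["intrinsics"]); d=np.array([info["k1"],0,0,0,0])
    return cv2.undistortPoints(np.array(px,float).reshape(-1,1,2),K,d).reshape(-1,2)
def ray(name,px,st=None):
    i=robot.camera_info(name); n=und(i,px)
    dc=np.c_[n[:,0],-n[:,1],-np.ones(len(n))]
    if name=="wrist":
        T=np.array(i["tool_from_camera"]); Rt=R.from_rotvec(st["orientation"]).as_matrix()
        Rw=Rt@T[:3,:3]; o=Rt@T[:3,3]+st["tool_pos"]; return o,dc@Rw.T
    E=np.array(i["extrinsics"]); return -E[:3,:3].T@E[:3,3], dc@E[:3,:3]
def plane(name,px,z,st=None):
    o,d=ray(name,px,st); return o+d*((z-o[2])/d[:,2])[:,None]
def proj(name,P,st=None):
    P=np.atleast_2d(P).astype(float);i=robot.camera_info(name)
    if name=="wrist":
        T=np.array(i["tool_from_camera"]);Rt=R.from_rotvec(st["orientation"]).as_matrix()
        W=np.eye(4);W[:3,:3]=Rt;W[:3,3]=st["tool_pos"];E=np.linalg.inv(W@T)
    else:E=np.array(i["extrinsics"])
    c=P@E[:3,:3].T+E[:3,3]; s=np.c_[c[:,0],-c[:,1]]/-c[:,2:]
    r2=(s**2).sum(1,keepdims=True); s=s*(1+i["k1"]*r2)
    K=np.array(i["intrinsics"]);return s*[K[0,0],K[1,1]]+K[:2,2]
def tri(views):
    A=np.zeros((3,3));b=np.zeros(3)
    for o,d in views:
        d=d/np.linalg.norm(d);M=np.eye(3)-np.outer(d,d);A+=M;b+=M@o
    return np.linalg.solve(A,b)
E
python3 - <<'E'
from h import *
print(plane("top",[(357,188),(365,232),(432,309)],0.06))
print("cup",plane("top",[(286,233)],0.062),"hole",plane("top",[(208,184)],0.039))
print("stand",plane("top",[(133,193),(226,154),(241,201),(153,230)],0.022))
print("mug,shaker",plane("top",[(295,130),(343,130)],0.1))
t=cv2.imread("pics/top0.png")
a=cv2.resize(t[110:270,120:260],None,fx=4,fy=4,interpolation=cv2.INTER_CUBIC)[:600]
cv2.imwrite("pics/a.png",a)
b=cv2.resize(t[170:330,330:450],None,fx=3.5,fy=3.5,interpolation=cv2.INTER_CUBIC);cv2.imwrite("pics/b.png",b)
E
```

```text
[[ 0.58253765 -0.27874111  0.06      ]
 [ 0.49343321 -0.29219049  0.06      ]
 [ 0.33879216 -0.42341613  0.06      ]]
cup [[ 0.49243645 -0.13354955  0.062     ]] hole [[0.59531549 0.02512903 0.039     ]]
stand [[ 0.57959421  0.18598846  0.022     ]
 [ 0.66218837 -0.01056335  0.022     ]
 [ 0.56163502 -0.04249273  0.022     ]
 [ 0.50145607  0.14137259  0.022     ]]
mug,shaker [[ 0.69254475 -0.15159265  0.1       ]
 [ 0.69245394 -0.24645665  0.1       ]]
```

View pics/a.png

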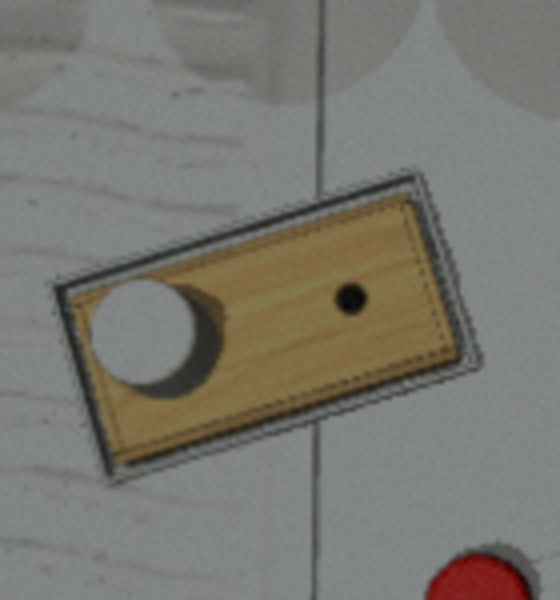

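View pics/b.png

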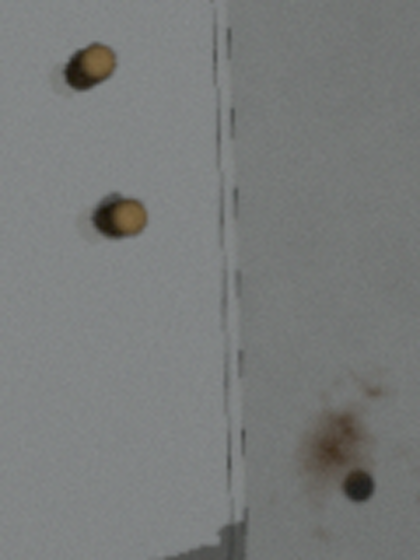

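Request:
send_rows --series '[{"dx": 1.75,"dy": 1.8,"wz": 0.108,"fingers": 0},{"dx": 1.75,"dy": 1.8,"wz": 0.108},{"dx": 1.75,"dy": 1.8,"wz": 0.108},{"dx": 1.75,"dy": 1.8,"wz": 0.108},{"dx": 1.75,"dy": 1.8,"wz": 0.108},{"dx": 1.75,"dy": 1.8,"wz": 0.108},{"dx": 1.75,"dy": 1.8,"wz": 0.108},{"dx": 1.75,"dy": 1.8,"wz": 0.108},{"dx": 1.75,"dy": 1.8,"wz": 0.108},{"dx": 1.75,"dy": 1.8,"wz": 0.108},{"dx": 1.75,"dy": 1.8,"wz": 0.108},{"dx": 1.75,"dy": 1.8,"wz": 0.108},{"dx": 1.75,"dy": 1.8,"wz": 0.108},{"dx": 1.75,"dy": 1.8,"wz": 0.108},{}]'

```text
schema error: expected keys wx, wy, wz, dx, dy, dz, fingers
```

```bash
python3 - <<'E'
from h import *
s=robot.read_state();print(s['t'],s['tool_pos'],s['q'],s['force'],R.from_rotvec(s['orientation']).as_matrix())
im=robot.read_camera("wrist");cv2.imwrite("pics/w1.png",im[:,:,::-1])
print(proj("wrist",[[.493,-.292,.066],[.5825,-.2787,.066]],s))
E
```

```text
0.15 [ 0.24713449 -0.5462274   0.18164645] [-1.23140791e+00  1.30989891e-01  1.48899395e+00 -1.75626253e-05
  1.52298383e+00 -8.54014389e-02] [0.12042126 0.26983243 0.20157532] [[ 9.11125031e-01  4.12129777e-01 -4.74296578e-04]
 [ 4.12130037e-01 -9.11124122e-01  1.29073568e-03]
 [ 9.98075528e-05 -1.37149345e-03 -9.99999055e-01]]
[[  97.84768881 -212.87169375]
 [ 119.26119519 -349.0345628 ]]
```

View pics/w1.png

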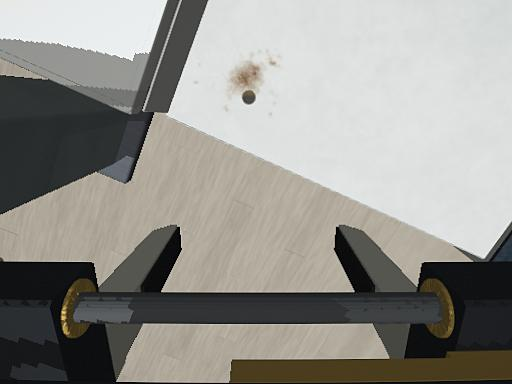

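Request:
send_rows --series '[{"dx": 1.75,"dy": 1.8,"dz": 0,"wx": 0,"wy": 0,"wz": 0.108,"fingers": 0},{"dx": 1.75,"dy": 1.8,"dz": 0,"wx": 0,"wy": 0,"wz": 0.108,"fingers": 0},{"dx": 1.75,"dy": 1.8,"dz": 0,"wx": 0,"wy": 0,"wz": 0.108,"fingers": 0},{"dx": 1.75,"dy": 1.8,"dz": 0,"wx": 0,"wy": 0,"wz": 0.108,"fingers": 0},{"dx": 1.75,"dy": 1.8,"dz": 0,"wx": 0,"wy": 0,"wz": 0.108,"fingers": 0},{"dx": 1.75,"dy": 1.8,"dz": 0,"wx": 0,"wy": 0,"wz": 0.108,"fingers": 0},{"dx": 1.75,"dy": 1.8,"dz": 0,"wx": 0,"wy": 0,"wz": 0.108,"fingers": 0},{"dx": 1.75,"dy": 1.8,"dz": 0,"wx": 0,"wy": 0,"wz": 0.108,"fingers": 0},{"dx": 1.75,"dy": 1.8,"dz": 0,"wx": 0,"wy": 0,"wz": 0.108,"fingers": 0},{"dx": 1.75,"dy": 1.8,"dz": 0,"wx": 0,"wy": 0,"wz": 0.108,"fingers": 0},{"dx": 1.75,"dy": 1.8,"dz": 0,"wx": 0,"wy": 0,"wz": 0.108,"fingers": 0},{"dx": 1.75,"dy": 1.8,"dz": 0,"wx": 0,"wy": 0,"wz": 0.108,"fingers": 0},{"dx": 1.75,"dy": 1.8,"dz": 0,"wx": 0,"wy": 0,"wz": 0.108,"fingers": 0},{"dx": 1.75,"dy": 1.8,"dz": 0,"wx": 0,"wy": 0,"wz": 0.108,"fingers": 0}]'

```text
t: 1.37
tool_pos: [0.4958, -0.2836, 0.1781]
orientation: [-1.699, -2.638, 0.006]
force: [0.7, -0.0, 0.1]
opening: 0.0928
```

```bash
python3 - <<'E'
from h import *
s=robot.read_state();print(s['t'],s['tool_pos'],s['q'],s['force'],R.from_rotvec(s['orientation']).as_matrix())
im=robot.read_camera("wrist");cv2.imwrite("pics/w1.png",im[:,:,::-1])
print(proj("wrist",[[.493,-.292,.066],[.5825,-.2787,.066]],s))
E
```

```text
1.3667 [ 0.49578328 -0.28359642  0.17809458] [-0.60629791  0.0590482   1.5719998  -0.00420675  1.51405202 -1.03259532] [ 0.67607703 -0.01091298  0.10140569] [[-4.13724080e-01  9.10387039e-01 -5.27504537e-03]
 [ 9.10401915e-01  4.13722421e-01 -1.45308747e-03]
 [ 8.59532543e-04 -5.40358868e-03 -9.99985031e-01]]
[[252.56085217 183.18840857]
 [331.45736456 205.02367796]]
```

View pics/w1.png

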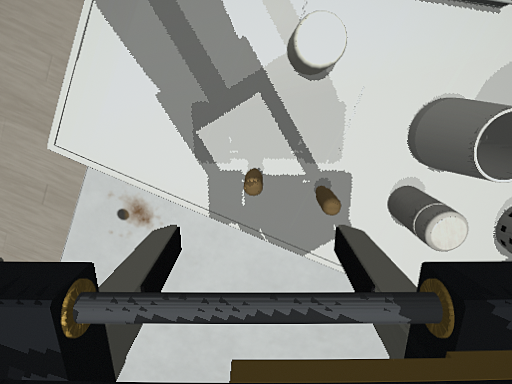

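```bash
python3 - <<'E'
from h import *
s=robot.read_state()
im=cv2.imread("pics/w1.png")
hsv=cv2.cvtColor(im,cv2.COLOR_BGR2HSV)
m=((hsv[...,0]>8)&(hsv[...,0]<25)&(hsv[...,1]>90)).astype(np.uint8)
m[:160]=0;m[225:]=0;m[:,:235]=0;m[:,350:]=0
n,l,st,c=cv2.connectedComponentsWithStats(m)
for k in range(1,n):
    if st[k,4]>30:print(st[k],c[k])
cv2.imwrite("pics/c1.png",cv2.resize(im[150:230,220:350],None,fx=6,fy=6,interpolation=cv2.INTER_CUBIC)[:600])
# predicted outlines for upright cylinder at (x,y): top centre, foot centre
for p in ([.493,-.292],[.4945,-.2945]): print(proj("wrist",[[*p,.066],[*p,0]],s))
E
```

```text
[244 169  18  26 391] [252.8797954  182.08951407]
[316 186  25  29 473] [327.31289641 200.42071882]
[[248.55482868 185.11809615]
 [250.10659417 171.38942462]]
[[248.85499227 187.69360532]
 [250.35480815 173.5767465 ]]
```

View pics/c1.png

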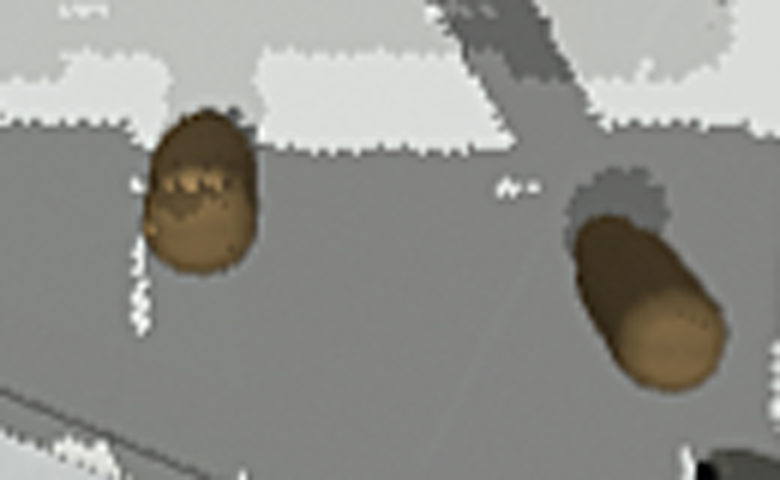

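```bash
cat >> h.py <<'E'
def brown(im,roi):
    hsv=cv2.cvtColor(np.ascontiguousarray(im),cv2.COLOR_RGB2HSV)
    m=((hsv[...,0]>8)&(hsv[...,0]<25)&(hsv[...,1]>80)).astype(np.uint8)
    x0,y0,x1,y1=roi; k=np.zeros_like(m);k[y0:y1,x0:x1]=1;m*=k
    n,l,st,c=cv2.connectedComponentsWithStats(m);j=1+np.argmax(st[1:,4]);return st[j],c[j]
E
python3 - <<'E'
from h import *
s=robot.read_state();im=robot.read_camera("wrist");s2=robot.read_state()
print(s['t'],s['tool_pos'],s2['tool_pos'],s['q'])
st,c=brown(im,(225,150,290,230));print(st,c)
bot=[st[0]+st[2]/2, st[1]+st[3]-st[2]/2]  # centre of the top cap disc
P=plane("wrist",[bot],.063,s);print(P, plane("top",[(365,232)],.064))
t=robot.read_camera("top");print(brown(t,(340,200,395,260)));cv2.imwrite("pics/t1.png",t[:,:,::-1])
E
```

```text
1.4167 [ 0.49853884 -0.28004154  0.17799386] [ 0.49709757 -0.28179757  0.17797237] [-6.00381251e-01  6.03956154e-02  1.57077565e+00 -1.48893248e-03
  1.51377538e+00 -1.03775258e+00]
[240 170  19  27 400] [249.105 183.72 ]
[[ 0.49532881 -0.29482424  0.063     ]] [[ 0.49323672 -0.29127868  0.064     ]]
(array([358, 227,  14,  10,  91], dtype=int32), array([363.75824176, 231.59340659]))
```

View pics/t1.png

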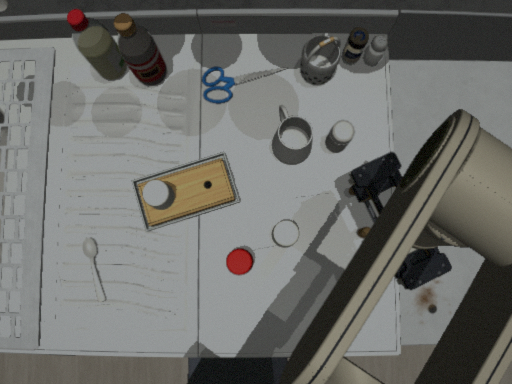

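Request:
send_rows --series '[{"dx": -0.1,"dy": -0.6,"dz": -2,"wx": 0,"wy": 0,"wz": 0,"fingers": 0},{"dx": -0.1,"dy": -0.6,"dz": -2,"wx": 0,"wy": 0,"wz": 0,"fingers": 0},{"dx": 0,"dy": 0,"dz": -2,"wx": 0,"wy": 0,"wz": 0,"fingers": 0},{"dx": 0,"dy": 0,"dz": 0,"wx": 0,"wy": 0,"wz": 0,"fingers": 0},{"dx": 0,"dy": 0,"dz": 0,"wx": 0,"wy": 0,"wz": 0,"fingers": 0}]'

```text
t: 1.93
tool_pos: [0.4917, -0.2995, 0.1176]
orientation: [-1.72, -2.627, 0.01]
force: [-0.2, -0.2, 0.4]
opening: 0.093
```

```bash
python3 - <<'E'
from h import *
s=robot.read_state();im=robot.read_camera("wrist");s2=robot.read_state()
cv2.imwrite("pics/w2.png",im[:,:,::-1])
print(s['t'],s['tool_pos'],s2['tool_pos'],s['orientation'])
st,c=brown(im,(200,130,300,260));print(st,c)
bot=[st[0]+st[2]/2, st[1]+st[3]-st[2]/2]
print(plane("wrist",[bot],.063,s)); M=R.from_rotvec(s['orientation']).as_matrix();print(np.degrees(np.arctan2(M[1,1],M[0,1])))
# tray / board / hole from top
t=cv2.imread("pics/t1.png");hsv=cv2.cvtColor(t,cv2.COLOR_BGR2HSV)
m=((hsv[...,0]>8)&(hsv[...,0]<28)&(hsv[...,1]>70)).astype(np.uint8);m[:140]=0;m[240:]=0;m[:,:120]=0;m[:,250:]=0
cs,_=cv2.findContours(m,cv2.RETR_EXTERNAL,cv2.CHAIN_APPROX_NONE);c=max(cs,key=cv2.contourArea)
W=plane("top",c.reshape(-1,2),.039)[:,:2]
r=cv2.minAreaRect((W*1000).astype(np.float32));print("board",r)
g=t.max(2).astype(int);roi=g[172:196,196:220];mm=(roi<60)
ys,xs=np.nonzero(mm);w=(60-roi[mm]);hx=(xs*w).sum()/w.sum()+196;hy=(ys*w).sum()/w.sum()+172
print("hole px",hx,hy,plane("top",[(hx,hy)],.039),mm.sum())
E
```

```text
1.9333 [ 0.49171306 -0.29946784  0.1176298 ] [ 0.49141452 -0.2992432   0.11733511] [-1.71975229 -2.62726141  0.00993526]
[252 169  23  33 606] [262.57755776 185.49174917]
[[ 0.49526641 -0.29539996  0.063     ]]
23.58371607644354
board ((579.3973999023438, 71.71163940429688), (92.72301483154297, 186.14215087890625), 17.32597541809082)
hole px 207.45684394071492 184.3530950305144 [[0.59458276 0.02624717 0.039     ]] 37
```

View pics/w2.png

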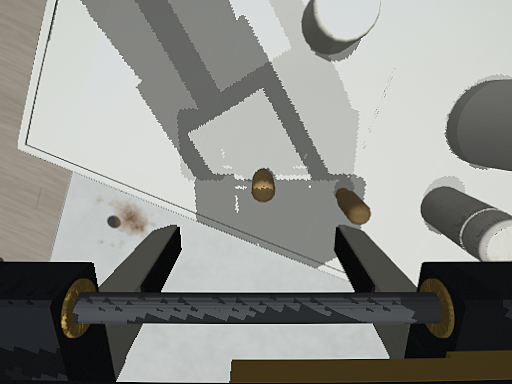

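Request:
send_rows --series '[{"dx": 0.2,"dy": 0.2,"dz": -2,"wx": 0,"wy": 0,"wz": -0.05,"fingers": 0},{"dx": 0.15,"dy": 0.15,"dz": -1.5,"wx": 0,"wy": 0,"wz": -0.05,"fingers": 0},{"dx": 0,"dy": 0,"dz": 0,"wx": 0,"wy": 0,"wz": 0,"fingers": 0},{"dx": 0,"dy": 0,"dz": 0,"wx": 0,"wy": 0,"wz": 0,"fingers": 0},{"dx": 0,"dy": 0,"dz": 0,"wx": 0,"wy": 0,"wz": 0,"fingers": 0}]'

```text
t: 2.4
tool_pos: [0.4966, -0.2998, 0.0892]
orientation: [1.855, 2.528, -0.011]
force: [-0.6, 0.3, 0.4]
opening: 0.0929
```

```bash
cat >> h.py <<'E'
def level(s,ang=None):
    M=R.from_rotvec(s['orientation']).as_matrix(); z=M[:,2]
    a=np.degrees(np.arctan2(M[1,1],M[0,1]))
    t=np.cross(z,[0,0,-1]); return a,t   # jaw angle deg, world rotvec that makes tool vertical
E
python3 - <<'E'
from h import *
s=robot.read_state();print(s['t'],s['tool_pos'],level(s),s['force'])
print("delta cm",(np.array([.4953,-.2952,.030])-s['tool_pos'])*100)
E
```

```text
2.4 [ 0.49663541 -0.29980279  0.08921431] (np.float64(17.4734344299542), array([0.00914728, 0.00034408, 0.        ])) [-0.58787442  0.31022985  0.44330753]
delta cm [-0.13354145  0.46027913 -5.92143137]
```

Request:
send_rows --series '[{"dx": -0.13,"dy": 0.46,"dz": 0,"wx": 0.009,"wy": 0,"wz": 0,"fingers": 0},{"dx": 0,"dy": 0,"dz": 0,"wx": 0,"wy": 0,"wz": 0,"fingers": 0},{"dx": 0,"dy": 0,"dz": 0,"wx": 0,"wy": 0,"wz": 0,"fingers": 0}]'

```text
t: 2.65
tool_pos: [0.4968, -0.2963, 0.0934]
orientation: [1.853, 2.531, 0.001]
force: [0.3, -0.9, 1.1]
opening: 0.0925
```

Request:
send_rows --series '[{"dx": 0,"dy": 0,"dz": 0,"wx": 0,"wy": 0,"wz": 0,"fingers": 0},{"dx": 0,"dy": 0,"dz": 0,"wx": 0,"wy": 0,"wz": 0,"fingers": 0}]'

```text
t: 2.82
tool_pos: [0.4974, -0.2968, 0.0949]
orientation: [1.851, 2.53, 0.001]
force: [-0.3, -0.4, -0.2]
opening: 0.0929
```

Request:
send_rows --series '[{"dx": -0.2,"dy": 0.16,"dz": -1.5,"wx": 0,"wy": 0,"wz": 0,"fingers": 0},{"dx": 0,"dy": 0,"dz": -1,"wx": 0,"wy": 0,"wz": 0,"fingers": 0}]'

```text
t: 2.98
tool_pos: [0.4975, -0.2967, 0.0727]
orientation: [1.847, 2.525, 0.001]
force: [-0.9, -0.2, -0.2]
opening: 0.093
```

```bash
python3 - <<'E'
from h import *
s=robot.read_state();im=robot.read_camera("wrist")
cv2.imwrite("pics/w3.png",im[:,:,::-1])
st,c=brown(im,(200,130,300,280));print(st,c)
bot=[st[0]+st[2]/2, st[1]+st[3]-st[2]/2]
print(s['t'],s['tool_pos'],level(s),plane("wrist",[bot],.063,s))
s=robot.read_state();print(s['tool_pos'])
E
```

```text
[241 179  28  43 928] [254.42887931 200.84375   ]
2.9833 [ 0.49752052 -0.29669432  0.0727085 ] (np.float64(17.654821520626562), array([0.00697142, 0.01101568, 0.        ])) [[ 0.49504315 -0.29522346  0.063     ]]
[ 0.49693958 -0.29632885  0.07101775]
```

View pics/w3.png

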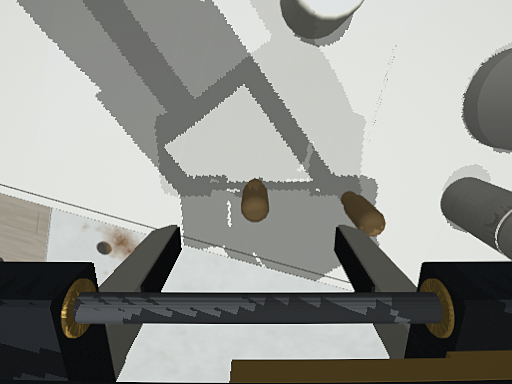

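Request:
send_rows --series '[{"dx": -0.2,"dy": 0.12,"dz": 0,"wx": 0.004,"wy": 0.004,"wz": 0,"fingers": 90},{"dx": 0,"dy": 0,"dz": -1,"wx": 0,"wy": 0,"wz": 0,"fingers": 90},{"dx": 0,"dy": 0,"dz": -1,"wx": 0,"wy": 0,"wz": 0,"fingers": 90},{"dx": 0,"dy": 0,"dz": -0.8,"wx": 0,"wy": 0,"wz": 0,"fingers": 90},{"dx": 0,"dy": 0,"dz": -0.4,"wx": 0,"wy": 0,"wz": 0,"fingers": 90}]'

```text
t: 3.45
tool_pos: [0.495, -0.2952, 0.0368]
orientation: [1.851, 2.532, 0.003]
force: [0.3, -0.7, -0.3]
opening: 0.0644
```

```bash
python3 - <<'E'
from h import *
s=robot.read_state();im=robot.read_camera("wrist")
cv2.imwrite("pics/w4.png",im[:,:,::-1])
print(s['t'],s['tool_pos'],level(s),s['force'],s['opening'])
s=robot.read_state();print(s['tool_pos'])
print(proj("wrist",[[.4952,-.2952,.066]],s))
E
```

```text
3.45 [ 0.4950358  -0.29521834  0.03679848] (np.float64(17.659732476684024), array([0.00177359, 0.00541631, 0.        ])) [ 0.25672464 -0.7090435  -0.27317874] 0.06442876975389056
[ 0.49452803 -0.29486912  0.0360205 ]
[[258.81675642 234.05789279]]
```

View pics/w4.png

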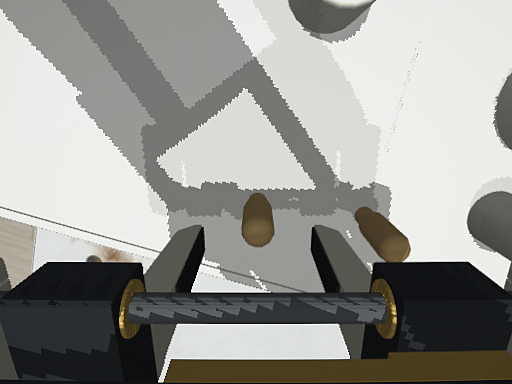

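Request:
send_rows --series '[{"dx": 0.05,"dy": -0.03,"dz": -0.6,"wx": 0,"wy": 0.005,"wz": 0,"fingers": 90},{"dx": 0,"dy": 0,"dz": 0,"wx": 0,"wy": 0,"wz": 0,"fingers": 255},{"dx": 0,"dy": 0,"dz": 0,"wx": 0,"wy": 0,"wz": 0,"fingers": 255},{"dx": 0,"dy": 0,"dz": 0,"wx": 0,"wy": 0,"wz": 0,"fingers": 255},{"dx": 0,"dy": 0,"dz": 0,"wx": 0,"wy": 0,"wz": 0,"fingers": 255},{"dx": 0,"dy": 0,"dz": 0,"wx": 0,"wy": 0,"wz": 0,"fingers": 255},{"dx": 0,"dy": 0,"dz": 0,"wx": 0,"wy": 0,"wz": 0,"fingers": 255}]' --newtons 30

```text
t: 4.08
tool_pos: [0.4955, -0.2954, 0.0296]
orientation: [-1.854, -2.536, 0.002]
force: [-0.3, 0.6, -1.0]
opening: 0.0249
```

```bash
python3 - <<'E'
from h import *
s=robot.read_state()
print(s['t'],s['tool_pos'],level(s),s['force'],s['opening'],s['wrist_torque'])
E
```

```text
4.0833 [ 0.49547387 -0.29539301  0.0296431 ] (np.float64(17.666867046611085), array([ 0.00116037, -0.00099516,  0.        ])) [-0.30246736  0.63285945 -1.01852913] 0.02489517305838565 [-0.02832848 -0.0765212  -0.03826284]
```

Request:
send_rows --series '[{"dx": 0,"dy": 0,"dz": 0,"wx": 0,"wy": 0,"wz": 0,"fingers": 255},{"dx": 0,"dy": 0,"dz": 0,"wx": 0,"wy": 0,"wz": 0,"fingers": 255},{"dx": 0,"dy": 0,"dz": 0,"wx": 0,"wy": 0,"wz": 0,"fingers": 255}]'

```text
t: 4.33
tool_pos: [0.496, -0.2958, 0.0305]
orientation: [1.853, 2.535, -0.002]
force: [-1.3, 0.5, 0.1]
opening: 0.0047
```

```bash
python3 - <<'E'
from h import *
s=robot.read_state();im=robot.read_camera("wrist")
cv2.imwrite("pics/w5.png",im[:,:,::-1]);print(s['opening'])
im=robot.read_camera("side")
cv2.imwrite("pics/s5.png",cv2.resize(im[200:340,130:350,::-1],None,fx=3.5,fy=3.5,interpolation=cv2.INTER_CUBIC))
E
```

```text
0.004702619566360274
```

View pics/w5.png

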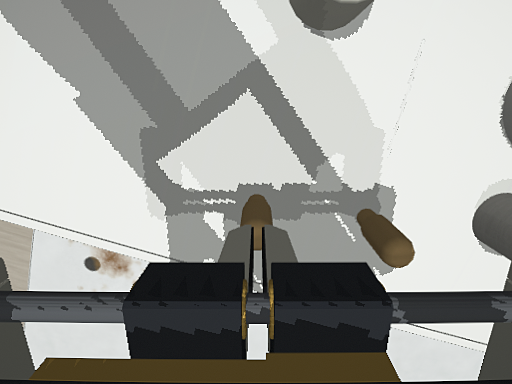

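View pics/s5.png

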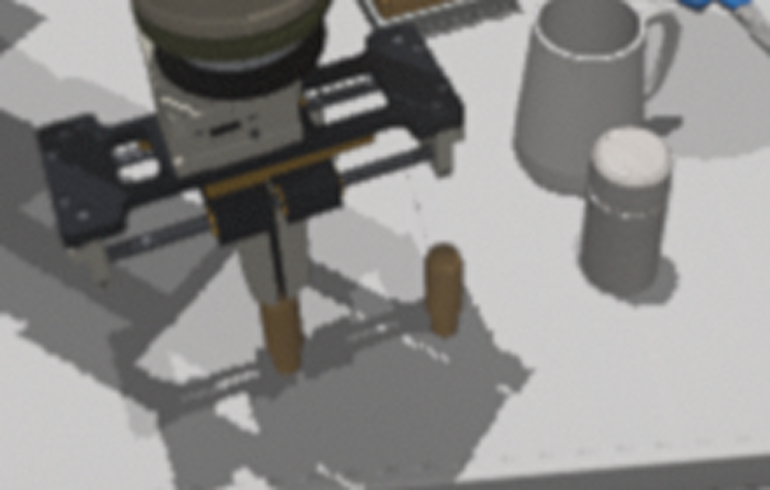

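```bash
python3 - <<'E'
from h import *
s=robot.read_state();print(s['tool_pos'],s['force'])
p=s['tool_pos']
for dz in (0,.02,.036,.05): print(dz,proj("side",p+[0,0,dz]),proj("wrist",p+[0,0,dz],s))
print("post foot/top", proj("side",[[.4953,-.2952,0],[.4953,-.2952,.066]]))
im=robot.read_camera("wrist");cv2.imwrite("pics/c6.png",cv2.resize(im[170:320,190:330,::-1],None,fx=4,fy=4,interpolation=cv2.INTER_CUBIC))
im=robot.read_camera("side");cv2.imwrite("pics/s6.png",cv2.resize(im[250:320,170:270,::-1],None,fx=8,fy=8,interpolation=cv2.INTER_CUBIC))
E
```

```text
[ 0.49592645 -0.29576883  0.0304113 ] [-0.23519417 -0.16982658 -0.82741378]
0 [[209.97217671 294.11998331]] [[257.69614737 215.56552723]]
0.02 [[209.01760552 287.73686586]] [[257.72767896 226.81869573]]
0.036 [[208.2267222  282.45378655]] [[257.75762724 237.51290961]]
0.05 [[207.5138231  277.69588925]] [[257.78823605 248.4491635 ]]
post foot/top [[211.03697525 303.16073195]
 [207.91004468 282.36634475]]
```

View pics/c6.png

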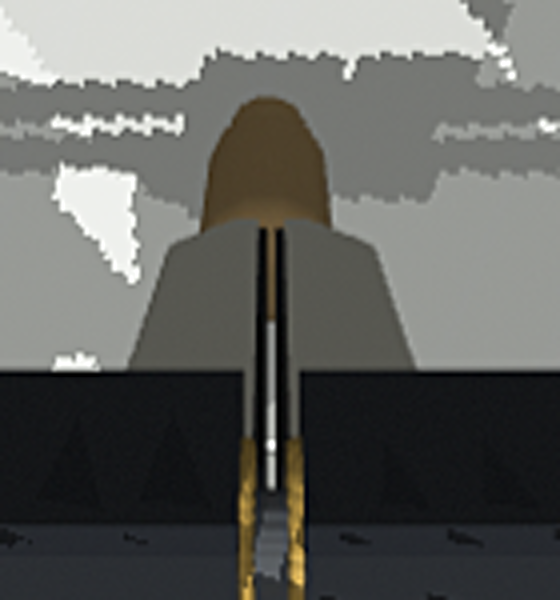

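View pics/s6.png

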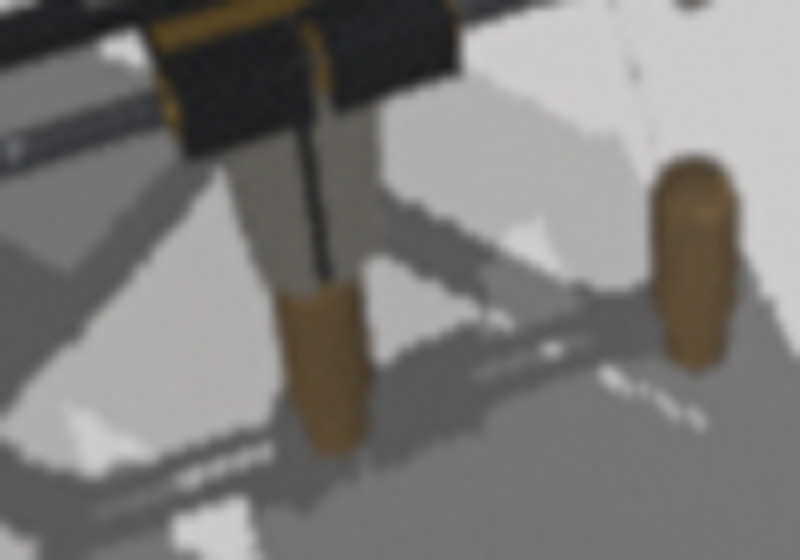

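```bash
python3 - <<'E'
from plant import robot
print([a for a in dir(robot) if not a.startswith('_')], robot.tcp_to_grasp); s=robot.read_state(); print(s['tool_pos'],s['opening'],s['t'])
E
```

```text
['IKError', 'camera_info', 'close_job', 'read_camera', 'read_state', 'tcp_to_grasp'] 0.0188
[ 0.49586236 -0.29574084  0.03034495] 0.0003939740882562972 4.5333
```

Request:
send_rows --series '[{"dx": -0.06,"dy": 0.06,"dz": 0,"wx": 0,"wy": 0,"wz": 0,"fingers": 90},{"dx": 0,"dy": 0,"dz": 0,"wx": 0,"wy": 0,"wz": 0,"fingers": 90},{"dx": 0,"dy": 0,"dz": 0,"wx": 0,"wy": 0,"wz": 0,"fingers": 90},{"dx": 0,"dy": 0,"dz": 0,"wx": 0,"wy": 0,"wz": 0,"fingers": 90},{"dx": 0,"dy": 0,"dz": 0,"wx": 0,"wy": 0,"wz": 0,"fingers": 90},{"dx": 0,"dy": 0,"dz": -0.8,"wx": 0,"wy": 0,"wz": 0,"fingers": 90}]'

```text
t: 5.03
tool_pos: [0.4963, -0.2958, 0.0237]
orientation: [1.852, 2.533, -0.002]
force: [0.5, -0.2, 1.1]
opening: 0.0361
```

```bash
python3 - <<'E'
from h import *
s=robot.read_state()
im=robot.read_camera("side");print(s['tool_pos'],s['opening'],s['t'],s['force'],level(s))
print(robot.read_state()['tool_pos'])
cv2.imwrite("pics/s7.png",cv2.resize(im[250:320,170:270,::-1],None,fx=8,fy=8,interpolation=cv2.INTER_CUBIC))
E
```

```text
[ 0.49625094 -0.29578948  0.02365311] 0.036149546996999515 5.0333 [ 0.50686342 -0.22899708  1.08454566] (np.float64(17.66806956719453), array([0.00343571, 0.00212325, 0.        ]))
[ 0.4948261  -0.29476613  0.02079291]
```

View pics/s7.png

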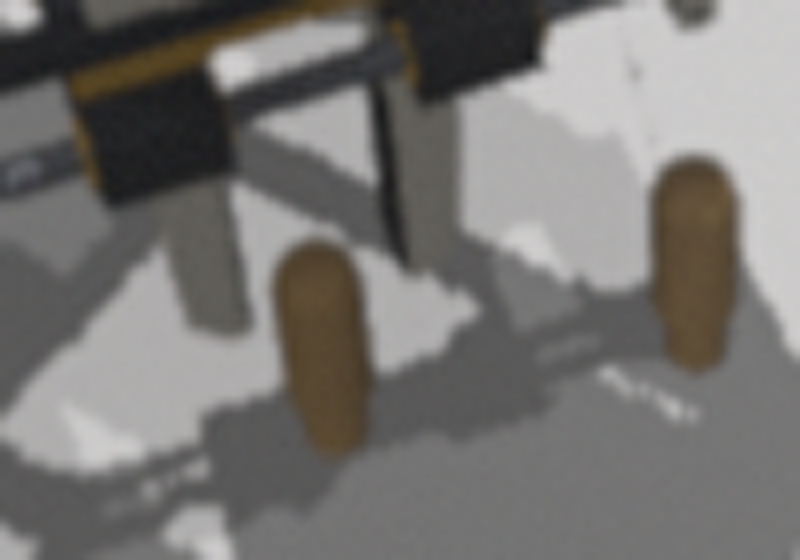

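Request:
send_rows --series '[{"dx": 0.03,"dy": -0.03,"dz": -0.8,"wx": 0,"wy": 0,"wz": 0,"fingers": 90},{"dx": 0,"dy": 0,"dz": -0.8,"wx": 0,"wy": 0,"wz": 0,"fingers": 90},{"dx": 0,"dy": 0,"dz": -0.3,"wx": 0,"wy": 0,"wz": 0,"fingers": 90},{"dx": 0,"dy": 0,"dz": 0,"wx": 0,"wy": 0,"wz": 0,"fingers": 90}]'

```text
t: 5.42
tool_pos: [0.4937, -0.2941, -0.0025]
orientation: [-1.852, -2.534, 0.002]
force: [-0.0, -0.7, 0.2]
opening: 0.0596
```

```bash
python3 - <<'E'
from h import *
s=robot.read_state()
im=robot.read_camera("side");print(s['tool_pos'],s['opening'],s['t'],s['force'],level(s))
print(robot.read_state()['tool_pos'])
cv2.imwrite("pics/s8.png",cv2.resize(im[250:320,170:270,::-1],None,fx=8,fy=8,interpolation=cv2.INTER_CUBIC))
im=robot.read_camera("wrist");cv2.imwrite("pics/w8.png",im[:,:,::-1])
E
```

```text
[ 0.49371956 -0.29413693 -0.00248351] 0.0595947628963846 5.4167 [-0.002391   -0.65415156  0.21286443] (np.float64(17.66001797030377), array([-0.00039545, -0.00319181, -0.        ]))
[ 0.49363296 -0.29405862 -0.00236702]
```

View pics/s8.png

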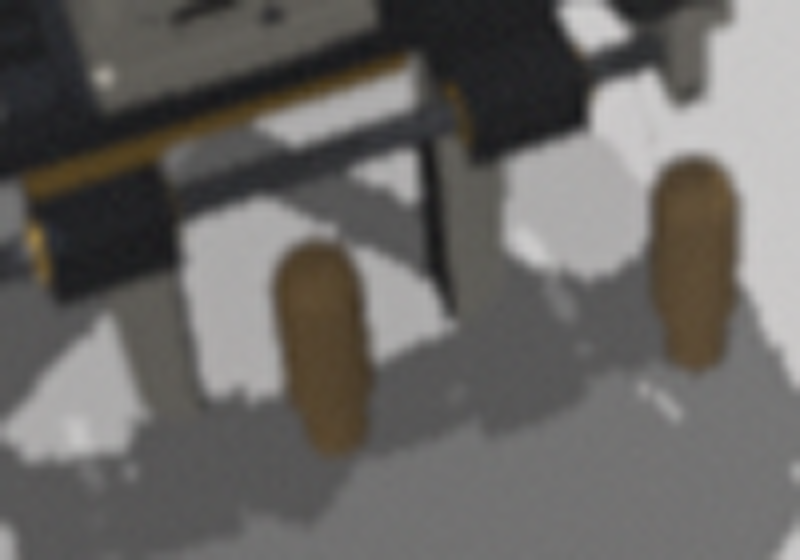

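View pics/w8.png

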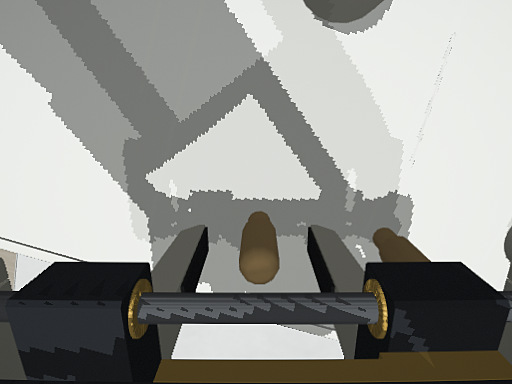

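Request:
send_rows --series '[{"dx": 0.17,"dy": -0.12,"dz": 0,"wx": 0,"wy": 0,"wz": 0,"fingers": 140},{"dx": 0,"dy": 0,"dz": 0,"wx": 0,"wy": 0,"wz": 0,"fingers": 255},{"dx": 0,"dy": 0,"dz": 0,"wx": 0,"wy": 0,"wz": 0,"fingers": 255},{"dx": 0,"dy": 0,"dz": 0,"wx": 0,"wy": 0,"wz": 0,"fingers": 255},{"dx": 0,"dy": 0,"dz": 0,"wx": 0,"wy": 0,"wz": 0,"fingers": 255},{"dx": 0,"dy": 0,"dz": 0,"wx": 0,"wy": 0,"wz": 0,"fingers": 255},{"dx": 0,"dy": 0,"dz": 0,"wx": 0,"wy": 0,"wz": 0,"fingers": 255}]' --newtons 30

```text
t: 6.1
tool_pos: [0.4973, -0.2967, 0.0002]
orientation: [1.853, 2.535, -0.002]
force: [-0.0, 0.3, 0.6]
opening: 0.0207
```

```bash
python3 - <<'E'
from h import *
s=robot.read_state()
print(s['tool_pos'],s['opening'],s['t'],s['force'],level(s))
E
```

```text
[ 4.97292938e-01 -2.96659274e-01  2.07715964e-04] 0.020748887181328043 6.1 [-0.01057651  0.31395156  0.61701819] (np.float64(17.664883111632086), array([ 0.00184666, -0.00013571,  0.        ]))
```

Request:
send_rows --series '[{"dx": 0,"dy": 0,"dz": 0,"wx": 0,"wy": 0,"wz": 0,"fingers": 255},{"dx": 0,"dy": 0,"dz": 0,"wx": 0,"wy": 0,"wz": 0,"fingers": 255}]'

```text
t: 6.27
tool_pos: [0.4972, -0.2966, 0.0002]
orientation: [1.853, 2.535, -0.002]
force: [-0.2, -1.0, -0.5]
opening: 0.0212
```

```bash
python3 - <<'E'
from h import *
s=robot.read_state();im=robot.read_camera("wrist");cv2.imwrite("pics/w9.png",im[:,:,::-1])
print(s['tool_pos'],s['opening'],s['t'],s['force'],level(s))
E
```

```text
[ 4.97236819e-01 -2.96617086e-01  2.15830078e-04] 0.021173845998236816 6.2667 [-0.17577675 -1.04613549 -0.49444214] (np.float64(17.662237803093998), array([ 0.00180884, -0.00011007,  0.        ]))
```

View pics/w9.png

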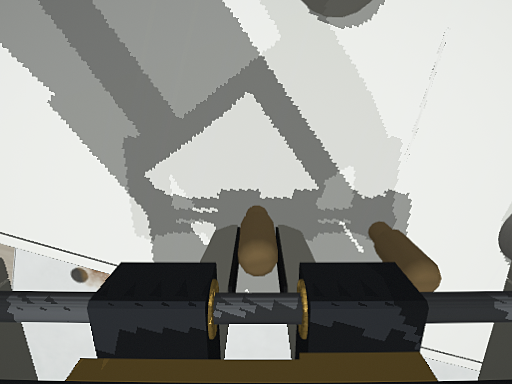

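```bash
python3 - <<'E'
from h import *
s=robot.read_state()
im=cv2.imread("pics/w9.png")[:,:,::-1]
st,c=brown(im,(225,195,285,290));print(st,c)
M=R.from_rotvec(s['orientation']).as_matrix()
for z in (.06,.063,.066):
    bot=[st[0]+st[2]/2, st[1]+st[3]-st[2]/2]
    P=plane("wrist",[bot],z,s)[0];print(P,(M.T@(P-s['tool_pos']))*1000)
# foot far edge (top of blob): tenon r 8 at z=0
print(proj("wrist",s['tool_pos']+M@np.array([0.008,0,0]),s),proj("wrist",s['tool_pos']+M@np.array([0.010,0,0]),s))
E
```

```text
[ 237  206   41   70 2207] [257.05346624 242.55142728]
[ 0.49680408 -0.29571406  0.06      ] [  0.87710485  -0.19545731 -59.78486977]
[ 0.49630029 -0.29413174  0.063     ] [  2.53263851  -0.19730069 -62.78765808]
[ 0.4957965  -0.29254942  0.066     ] [  4.18817216  -0.19914406 -65.79044639]
[[257.69210069 205.06150506]] [[257.69105384 202.39984672]]
```

Request:
send_rows --series '[{"dx": 0,"dy": 0,"dz": 2,"wx": 0,"wy": 0,"wz": 0,"fingers": 255},{"dx": 0,"dy": 0,"dz": 3,"wx": 0,"wy": 0,"wz": 0,"fingers": 255},{"dx": 0,"dy": 0,"dz": 3,"wx": 0,"wy": 0,"wz": 0,"fingers": 255},{"dx": 0,"dy": 0,"dz": 2,"wx": 0,"wy": 0,"wz": 0,"fingers": 255}]'

```text
t: 6.65
tool_pos: [0.4912, -0.2923, 0.0953]
orientation: [-1.846, -2.525, 0.003]
force: [0.1, -0.9, -0.2]
opening: 0.0213
```

Request:
send_rows --series '[{"dx": 0.6,"dy": 1.4,"dz": 0,"wx": 0,"wy": 0,"wz": 0,"fingers": 255},{"dx": 0.9,"dy": 2.6,"dz": 0,"wx": 0,"wy": 0,"wz": 0,"fingers": 255},{"dx": 0.9,"dy": 2.6,"dz": 0,"wx": 0,"wy": 0,"wz": 0,"fingers": 255},{"dx": 0.9,"dy": 2.6,"dz": 0,"wx": 0,"wy": 0,"wz": 0,"fingers": 255},{"dx": 0.9,"dy": 2.6,"dz": 0,"wx": 0,"wy": 0,"wz": 0,"fingers": 255},{"dx": 0.9,"dy": 2.6,"dz": 0,"wx": 0,"wy": 0,"wz": 0,"fingers": 255},{"dx": 0.9,"dy": 2.6,"dz": 0,"wx": 0,"wy": 0,"wz": 0,"fingers": 255},{"dx": 0.9,"dy": 2.6,"dz": 0,"wx": 0,"wy": 0,"wz": 0,"fingers": 255},{"dx": 0.9,"dy": 2.6,"dz": 0,"wx": 0,"wy": 0,"wz": 0,"fingers": 255},{"dx": 0.9,"dy": 2.6,"dz": 0,"wx": 0,"wy": 0,"wz": 0,"fingers": 255},{"dx": 0.9,"dy": 2.6,"dz": 0,"wx": 0,"wy": 0,"wz": 0,"fingers": 255},{"dx": 0.5,"dy": 1.6,"dz": 0,"wx": 0,"wy": 0,"wz": 0,"fingers": 255},{"dx": 0,"dy": 0,"dz": 0,"wx": 0,"wy": 0,"wz": 0,"fingers": 255},{"dx": 0,"dy": 0,"dz": 0,"wx": 0,"wy": 0,"wz": 0,"fingers": 255}]'

```text
t: 7.82
tool_pos: [0.598, 0.0081, 0.1044]
orientation: [-1.858, -2.533, 0.002]
force: [0.4, 0.1, -1.1]
opening: 0.0214
```

```bash
python3 - <<'E'
from h import *
s=robot.read_state();im=robot.read_camera("wrist");cv2.imwrite("pics/w10.png",im[:,:,::-1])
print(s['tool_pos'],s['opening'],s['t'],s['force'],level(s));print((np.array([.5942,.0261,.065])-robot.read_state()['tool_pos'])*100)
E
```

```text
[0.59798874 0.00805741 0.10443366] 0.021380345742754214 7.8167 [ 0.39642328  0.10845059 -1.05455297] (np.float64(17.460176609051054), array([ 0.0007484, -0.0008443,  0.       ]))
[-0.36752478  1.82464368 -3.94000528]
```

View pics/w10.png

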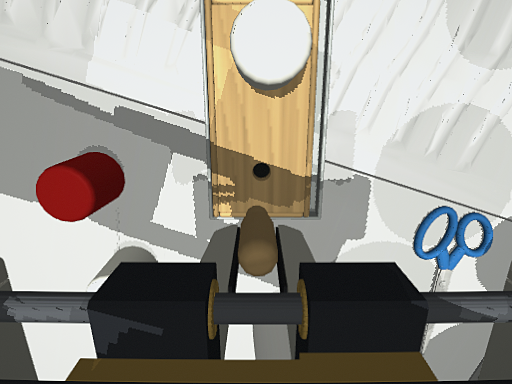

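Request:
send_rows --series '[{"dx": 0,"dy": 0,"dz": -1.5,"wx": 0,"wy": 0,"wz": 0,"fingers": 255},{"dx": 0,"dy": 0,"dz": -1.5,"wx": 0,"wy": 0,"wz": 0,"fingers": 255},{"dx": 0,"dy": 0,"dz": -1.0,"wx": 0,"wy": 0,"wz": 0,"fingers": 255},{"dx": 0,"dy": 0,"dz": -0.4,"wx": 0,"wy": 0,"wz": 0,"fingers": 255},{"dx": 0,"dy": 0,"dz": 0,"wx": 0,"wy": 0,"wz": 0,"fingers": 255},{"dx": 0,"dy": 0,"dz": 0,"wx": 0,"wy": 0,"wz": 0,"fingers": 255},{"dx": 0,"dy": 0,"dz": 0,"wx": 0,"wy": 0,"wz": 0,"fingers": 255}]'

```text
t: 8.45
tool_pos: [0.5972, 0.0014, 0.06]
orientation: [1.866, 2.526, -0.003]
force: [0.8, 0.4, -0.5]
opening: 0.0211
```

```bash
python3 - <<'E'
from h import *
s=robot.read_state();im=robot.read_camera("wrist");cv2.imwrite("pics/w11.png",im[:,:,::-1])
print(s['tool_pos'],robot.read_state()['tool_pos'],s['t'],s['force'],level(s))
cv2.imwrite("pics/c11.png",cv2.resize(im[130:230,200:320,::-1],None,fx=6,fy=6,interpolation=cv2.INTER_CUBIC))
E
```

```text
[0.59722697 0.0014474  0.05995615] [0.59746736 0.0014318  0.06021011] 8.45 [ 0.82797741  0.37190214 -0.54896847] (np.float64(17.0984738786224), array([ 2.14386409e-03, -3.96563235e-05,  0.00000000e+00]))
```

View pics/c11.png

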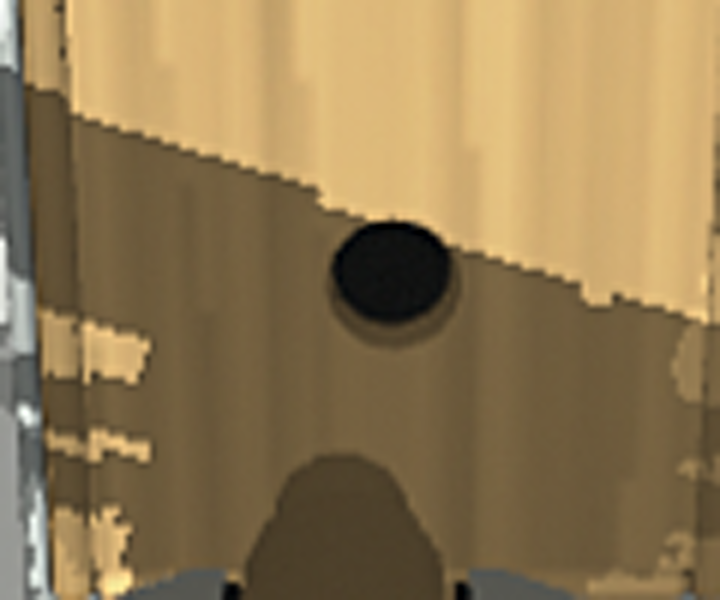

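```bash
python3 - <<'E'
from h import *
s=robot.read_state();s0=s
p=np.array([0.59722697,0.0014474,0.05995615]);s=dict(s);s['tool_pos']=p
M=R.from_rotvec(s['orientation']).as_matrix()
H=plane("wrist",[(265.25,176.9)],.039,s)[0]
F=plane("wrist",[(256.5,205.1)],.0598,s)[0]-M[:,0]*.008
print("H",H,"F",F,"tool",p,"F in tool mm",M.T@(F-p)*1000)
print("shift cm from pictured",(H-F)*100,"target tool",p+(H-F), "from now cm",(p+H-F-s0['tool_pos'])*100)
print(M[:,0],M[:,1])
E
```

```text
H [0.59591902 0.02543336 0.039     ] F [0.59644272 0.00112266 0.05981792] tool [0.59722697 0.0014474  0.05995615] F in tool mm [-0.0795236  -0.8450325   0.13858426]
shift cm from pictured [-0.05237055  2.43107068 -2.08179208] target tool [0.59670326 0.02575811 0.03913823] from now cm [-0.0764096   2.43263088 -2.10718831]
[-0.29398617  0.95580705 -0.0022401 ] [ 9.55809565e-01  2.93986449e-01 -2.08955312e-04]
```

Request:
send_rows --series '[{"dx": -0.04,"dy": 1.2,"dz": 0,"wx": 0.001,"wy": 0,"wz": 0,"fingers": 255},{"dx": -0.04,"dy": 0.9,"dz": 0,"wx": 0,"wy": 0,"wz": 0,"fingers": 255},{"dx": 0,"dy": 0,"dz": -0.4,"wx": 0,"wy": 0,"wz": 0,"fingers": 255},{"dx": 0,"dy": 0,"dz": 0,"wx": 0,"wy": 0,"wz": 0,"fingers": 255},{"dx": 0,"dy": 0,"dz": 0,"wx": 0,"wy": 0,"wz": 0,"fingers": 255}]'

```text
t: 8.92
tool_pos: [0.5984, 0.0254, 0.0586]
orientation: [1.863, 2.524, 0.003]
force: [-0.6, -0.5, 0.9]
opening: 0.021
```

```bash
cat > rd.py <<'E'
from h import *
import sys
T=np.array([float(a) for a in sys.argv[1:4]])
s=robot.read_state();print(s['t'],s['tool_pos'].round(5),s['force'].round(2),level(s),'op',round(s['opening'],4));print("delta cm",((T-s['tool_pos'])*100).round(3))
E
python3 rd.py .5967 .0258 .042
```

```text
8.9167 [0.59841 0.02544 0.05859] [-0.65 -0.48  0.92] (np.float64(17.13398785715486), array([0.00089692, 0.00477143, 0.        ])) op 0.021
delta cm [-0.171  0.036 -1.659]
```

Request:
send_rows --series '[{"dx": -0.17,"dy": 0.03,"dz": -0.5,"wx": 0.001,"wy": 0.004,"wz": 0,"fingers": 255},{"dx": 0,"dy": 0,"dz": -0.5,"wx": 0,"wy": 0,"wz": 0,"fingers": 255},{"dx": 0,"dy": 0,"dz": -0.2,"wx": 0,"wy": 0,"wz": 0,"fingers": 255},{"dx": 0,"dy": 0,"dz": 0,"wx": 0,"wy": 0,"wz": 0,"fingers": 255}]'

```text
t: 9.25
tool_pos: [0.5965, 0.026, 0.0453]
orientation: [1.865, 2.528, 0.0]
force: [0.2, -0.6, -0.3]
opening: 0.0212
```

```bash
python3 rd.py .5967 .0258 .042; python3 - <<'E'
from h import *
im=robot.read_camera("wrist")
cv2.imwrite("pics/c12.png",cv2.resize(im[170:270,200:320,::-1],None,fx=6,fy=6,interpolation=cv2.INTER_CUBIC))
E
python3 rd.py .5967 .0258 .042
```

```text
9.25 [0.59646 0.02596 0.04528] [ 0.21 -0.64 -0.28] (np.float64(17.18013632934633), array([1.61933277e-05, 3.27595477e-04, 0.00000000e+00])) op 0.0212
delta cm [ 0.024 -0.016 -0.328]
9.3 [0.59639 0.02589 0.04533] [-0.53  0.27 -1.14] (np.float64(17.17696913655593), array([4.75714305e-05, 1.44120352e-04, 0.00000000e+00])) op 0.021
delta cm [ 0.031 -0.009 -0.333]
```

View pics/c12.png

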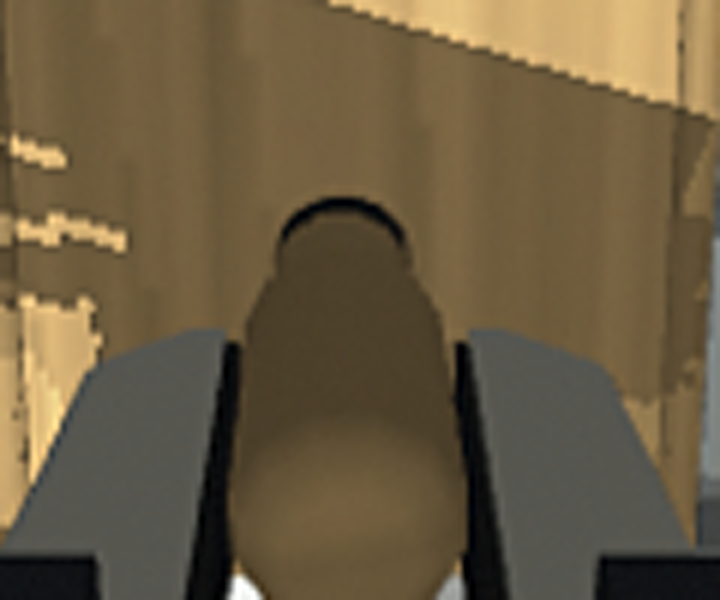

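```bash
python3 - <<'E'
from h import *
s=dict(robot.read_state());s['tool_pos']=np.array([.59643,.02593,.0453])
M=R.from_rotvec(s['orientation']).as_matrix()
h=M.T@(plane("wrist",[((341.5)/6-.5+200,202.6)],.039,s)[0]-s['tool_pos'])*1000
f=M.T@(plane("wrist",[((341.5)/6-.5+200,204.9)],.0451,s)[0]-s['tool_pos'])*1000
print(h,f,"move tool x mm",h[0]-8.5-(f[0]-8))
E
```

```text
[ 7.6790099  -0.92009203  6.29921047] [ 8.05099445 -0.90414518  0.19917963] move tool x mm -0.8719845485753197
```

Request:
send_rows --series '[{"dx": 0.03,"dy": -0.05,"dz": -0.3,"wx": 0,"wy": 0,"wz": 0,"fingers": 255},{"dx": 0,"dy": 0,"dz": -0.15,"wx": 0,"wy": 0,"wz": 0,"fingers": 255},{"dx": 0,"dy": 0,"dz": -0.1,"wx": 0,"wy": 0,"wz": 0,"fingers": 255}]'

```text
t: 9.55
tool_pos: [0.597, 0.0249, 0.0395]
orientation: [1.865, 2.527, 0.0]
force: [0.7, -0.2, -1.1]
opening: 0.0209
```

```bash
python3 rd.py .5967 .0254 .039
```

```text
9.55 [0.59697 0.0249  0.03954] [ 0.67 -0.19 -1.1 ] (np.float64(17.141528663921207), array([0.00011817, 0.00050938, 0.        ])) op 0.0209
delta cm [-0.027  0.05  -0.054]
```

Request:
send_rows --series '[{"dx": -0.025,"dy": 0.05,"dz": 0,"wx": 0,"wy": 0,"wz": 0,"fingers": 255},{"dx": 0,"dy": 0,"dz": -0.1,"wx": 0,"wy": 0,"wz": 0,"fingers": 255}]'

```text
t: 9.72
tool_pos: [0.5967, 0.0253, 0.0383]
orientation: [1.866, 2.527, 0.0]
force: [0.4, 0.3, -0.1]
opening: 0.0209
```

```bash
python3 rd.py .5967 .0254 .039
```

```text
9.7167 [0.59666 0.02526 0.0383 ] [ 0.38  0.35 -0.14] (np.float64(17.124416003704077), array([0.0001001 , 0.00031953, 0.        ])) op 0.0209
delta cm [0.004 0.014 0.07 ]
```

Request:
send_rows --series '[{"dx": 0,"dy": 0,"dz": -0.1,"wx": 0,"wy": 0,"wz": 0,"fingers": 255},{"dx": 0,"dy": 0,"dz": -0.1,"wx": 0,"wy": 0,"wz": 0,"fingers": 255}]'

```text
t: 9.88
tool_pos: [0.5968, 0.0252, 0.0363]
orientation: [1.866, 2.527, 0.0]
force: [0.5, 0.1, -1.2]
opening: 0.021
```

```bash
python3 rd.py .5967 .0254 .039
```

```text
9.8833 [0.59679 0.02521 0.0363 ] [ 0.49  0.05 -1.17] (np.float64(17.119413691765264), array([0.00014228, 0.00066249, 0.        ])) op 0.021
delta cm [-0.009  0.019  0.27 ]
```

Request:
send_rows --series '[{"dx": 0,"dy": 0,"dz": -0.1,"wx": 0,"wy": 0,"wz": 0,"fingers": 255},{"dx": 0,"dy": 0,"dz": -0.1,"wx": 0,"wy": 0,"wz": 0,"fingers": 255}]'

```text
t: 10.05
tool_pos: [0.5969, 0.0253, 0.0342]
orientation: [1.865, 2.527, 0.001]
force: [-0.6, 0.8, -0.7]
opening: 0.021
```

```bash
python3 rd.py .5967 .0254 .039
```

```text
10.05 [0.5969  0.02526 0.03425] [-0.63  0.78 -0.72] (np.float64(17.124031497148444), array([0.00016373, 0.00089996, 0.        ])) op 0.021
delta cm [-0.02   0.014  0.475]
```

Request:
send_rows --series '[{"dx": 0,"dy": 0,"dz": -0.1,"wx": 0,"wy": 0,"wz": 0,"fingers": 255},{"dx": 0,"dy": 0,"dz": -0.1,"wx": 0,"wy": 0,"wz": 0,"fingers": 255}]'

```text
t: 10.22
tool_pos: [0.597, 0.0253, 0.0321]
orientation: [1.865, 2.527, 0.001]
force: [0.3, 0.8, -0.6]
opening: 0.0212
```

```bash
python3 rd.py .5967 .0254 .039
```

```text
10.2167 [0.59697 0.02529 0.0321 ] [ 0.32  0.8  -0.61] (np.float64(17.13063004652296), array([0.00016137, 0.00107044, 0.        ])) op 0.0212
delta cm [-0.027  0.011  0.69 ]
```

Request:
send_rows --series '[{"dx": -0.01,"dy": 0,"dz": -0.1,"wx": 0,"wy": 0.001,"wz": 0,"fingers": 255},{"dx": 0,"dy": 0,"dz": -0.1,"wx": 0,"wy": 0,"wz": 0,"fingers": 255},{"dx": 0,"dy": 0,"dz": -0.1,"wx": 0,"wy": 0,"wz": 0,"fingers": 255}]'

```text
t: 10.47
tool_pos: [0.5971, 0.0252, 0.0294]
orientation: [1.865, 2.527, -0.0]
force: [-2.8, 0.2, 6.0]
opening: 0.0208
```

```bash
python3 rd.py .5969 .0253 .019
```

```text
10.4667 [0.59709 0.02524 0.02935] [-2.82  0.22  6.  ] (np.float64(17.132273951752207), array([0.00028828, 0.00038742, 0.        ])) op 0.0208
delta cm [-0.019  0.006 -1.035]
```

Request:
send_rows --series '[{"dx": 0,"dy": 0,"dz": -0.1,"wx": 0,"wy": 0,"wz": 0,"fingers": 255},{"dx": 0,"dy": 0,"dz": -0.1,"wx": 0,"wy": 0,"wz": 0,"fingers": 255}]'

```text
t: 10.63
tool_pos: [0.5972, 0.0252, 0.0284]
orientation: [1.865, 2.527, -0.0]
force: [-3.3, -0.4, 5.8]
opening: 0.0212
```

```bash
python3 rd.py .5969 .0253 .019
```

```text
10.6333 [0.59718 0.02516 0.02838] [-3.3  -0.39  5.81] (np.float64(17.135248417142535), array([0.00046502, 0.00038221, 0.        ])) op 0.0212
delta cm [-0.028  0.014 -0.938]
```

Request:
send_rows --series '[{"dx": -0.04,"dy": 0,"dz": -0.15,"wx": 0,"wy": 0,"wz": 0,"fingers": 255},{"dx": -0.02,"dy": 0,"dz": -0.15,"wx": 0,"wy": 0,"wz": 0,"fingers": 255},{"dx": 0,"dy": 0,"dz": -0.15,"wx": 0,"wy": 0,"wz": 0,"fingers": 255},{"dx": 0,"dy": 0,"dz": -0.15,"wx": 0,"wy": 0,"wz": 0,"fingers": 255}]'

```text
t: 10.97
tool_pos: [0.5972, 0.0252, 0.0251]
orientation: [1.865, 2.526, 0.001]
force: [-3.8, 0.5, 6.2]
opening: 0.0213
```

```bash
python3 rd.py .5969 .0253 .019
```

```text
10.9667 [0.59719 0.02517 0.02514] [-3.84  0.49  6.19] (np.float64(17.14368656874636), array([0.00059914, 0.00152779, 0.        ])) op 0.0213
delta cm [-0.029  0.013 -0.614]
```

Request:
send_rows --series '[{"dx": -0.04,"dy": 0,"dz": -0.15,"wx": 0,"wy": 0.001,"wz": 0,"fingers": 255},{"dx": -0.04,"dy": 0,"dz": -0.15,"wx": 0,"wy": 0,"wz": 0,"fingers": 255},{"dx": -0.03,"dy": 0,"dz": -0.15,"wx": 0,"wy": 0.001,"wz": 0,"fingers": 255},{"dx": -0.02,"dy": 0,"dz": -0.15,"wx": 0,"wy": 0,"wz": 0,"fingers": 255}]'

```text
t: 11.3
tool_pos: [0.5971, 0.0252, 0.0221]
orientation: [1.864, 2.526, 0.001]
force: [-2.2, -0.5, 5.9]
opening: 0.021
```

```bash
python3 rd.py .5969 .0253 .019
```

```text
11.3 [0.59715 0.02517 0.02215] [-2.25 -0.47  5.92] (np.float64(17.15026611251656), array([0.00072077, 0.00195097, 0.        ])) op 0.021
delta cm [-0.025  0.013 -0.315]
```

Request:
send_rows --series '[{"dx": -0.03,"dy": 0,"dz": -0.15,"wx": 0,"wy": 0.001,"wz": 0,"fingers": 255},{"dx": -0.02,"dy": 0,"dz": -0.15,"wx": 0,"wy": 0,"wz": 0,"fingers": 255}]'

```text
t: 11.47
tool_pos: [0.5972, 0.0252, 0.0206]
orientation: [1.864, 2.526, 0.001]
force: [-2.6, 0.1, 5.5]
opening: 0.0209
```

```bash
python3 rd.py .5969 .0253 .019
```

```text
11.4667 [0.59716 0.02519 0.02061] [-2.58  0.14  5.46] (np.float64(17.155023888242518), array([0.00079073, 0.001917  , 0.        ])) op 0.0209
delta cm [-0.026  0.011 -0.161]
```

Request:
send_rows --series '[{"dx": -0.02,"dy": 0,"dz": -0.12,"wx": 0,"wy": 0.001,"wz": 0,"fingers": 255},{"dx": -0.02,"dy": 0,"dz": -0.12,"wx": 0,"wy": 0,"wz": 0,"fingers": 255}]'

```text
t: 11.63
tool_pos: [0.5971, 0.0252, 0.0196]
orientation: [1.864, 2.527, 0.0]
force: [-2.6, -0.5, 6.6]
opening: 0.0211
```

```bash
python3 rd.py .5969 .0253 .019
```

```text
11.6333 [0.59714 0.0252  0.01956] [-2.58 -0.52  6.55] (np.float64(17.157237745948727), array([0.00081633, 0.00158867, 0.        ])) op 0.0211
delta cm [-0.024  0.01  -0.056]
```

Request:
send_rows --series '[{"dx": 0,"dy": 0,"dz": -0.12,"wx": 0,"wy": 0,"wz": 0,"fingers": 255},{"dx": 0,"dy": 0,"dz": -0.12,"wx": 0,"wy": 0,"wz": 0,"fingers": 255}]'

```text
t: 11.8
tool_pos: [0.5973, 0.0251, 0.0187]
orientation: [1.864, 2.526, 0.0]
force: [-6.3, 0.5, 12.1]
opening: 0.0216
```

```bash
python3 rd.py .5969 .0253 .019
```

```text
11.8 [0.59731 0.02513 0.01873] [-6.28  0.55 12.06] (np.float64(17.164097909483917), array([0.0010285 , 0.00178027, 0.        ])) op 0.0216
delta cm [-0.041  0.017  0.027]
```

Request:
send_rows --series '[{"dx": -0.04,"dy": 0,"dz": -0.12,"wx": 0,"wy": 0.001,"wz": 0,"fingers": 255},{"dx": -0.02,"dy": 0,"dz": -0.12,"wx": 0,"wy": 0,"wz": 0,"fingers": 255}]'

```text
t: 11.97
tool_pos: [0.5973, 0.0251, 0.0188]
orientation: [1.864, 2.527, 0.0]
force: [-3.7, -0.4, 8.8]
opening: 0.0214
```

```bash
python3 rd.py .5969 .0253 .019;python3 - <<'E'
from h import *
im=robot.read_camera("wrist");cv2.imwrite("pics/w13.png",cv2.resize(im[170:290,190:330,::-1],None,fx=5,fy=5,interpolation=cv2.INTER_CUBIC))
E
```

```text
11.9667 [0.59729 0.02513 0.01885] [-3.67 -0.35  8.81] (np.float64(17.170330271453643), array([0.00114269, 0.00171862, 0.        ])) op 0.0214
delta cm [-0.039  0.017  0.015]
```

View pics/w13.png

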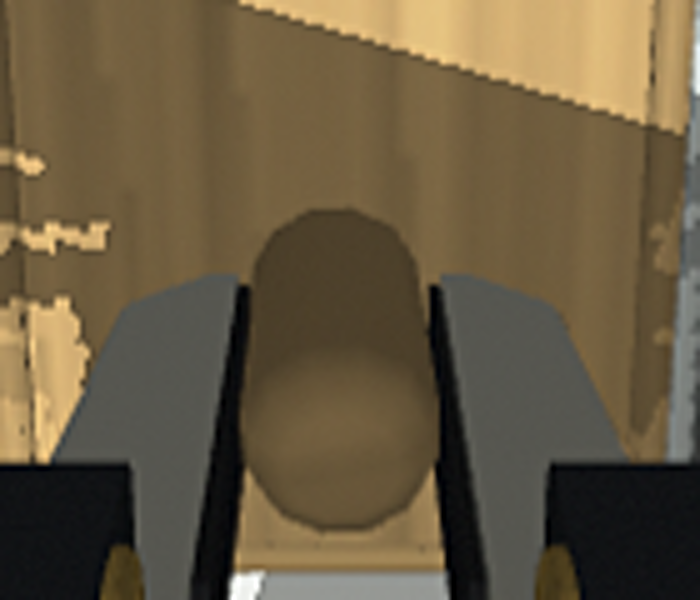

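Request:
send_rows --series '[{"dx": 0,"dy": 0,"dz": 0,"wx": 0,"wy": 0,"wz": 0,"fingers": 130},{"dx": 0,"dy": 0,"dz": 0,"wx": 0,"wy": 0,"wz": 0,"fingers": 130},{"dx": 0,"dy": 0,"dz": 0,"wx": 0,"wy": 0,"wz": 0,"fingers": 130},{"dx": 0,"dy": 0,"dz": 0.5,"wx": 0,"wy": 0,"wz": 0,"fingers": 130},{"dx": 0,"dy": 0,"dz": 1,"wx": 0,"wy": 0,"wz": 0,"fingers": 130},{"dx": 0,"dy": 0,"dz": 2,"wx": 0,"wy": 0,"wz": 0,"fingers": 130},{"dx": 0,"dy": 0,"dz": 3,"wx": 0,"wy": 0,"wz": 0,"fingers": 130}]'

```text
t: 12.6
tool_pos: [0.5916, 0.0254, 0.0795]
orientation: [-1.86, -2.521, 0.011]
force: [0.4, 0.4, -0.5]
opening: 0.0453
```

```bash
python3 rd.py .5969 .0253 .019;python3 - <<'E'
from h import *
im=robot.read_camera("wrist");cv2.imwrite("pics/w14.png",im[:,:,::-1])
E
```

```text
12.6 [0.59156 0.02535 0.07947] [ 0.45  0.42 -0.47] (np.float64(17.170209961536365), array([ 0.00057682, -0.01068324,  0.        ])) op 0.0453
delta cm [ 5.340e-01 -5.000e-03 -6.047e+00]
```

View pics/w14.png

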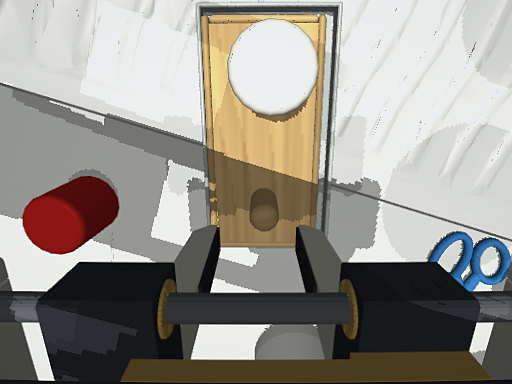

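Request:
send_rows --series '[{"dx": 0,"dy": 0,"dz": 1.5,"wx": 0,"wy": -0.01,"wz": 0,"fingers": 0},{"dx": -0.7,"dy": -1.2,"dz": 0.3,"wx": 0,"wy": 0,"wz": 0,"fingers": 0},{"dx": -1.3,"dy": -2.1,"dz": 0,"wx": 0,"wy": 0,"wz": 0,"fingers": 0},{"dx": -1.3,"dy": -2.1,"dz": 0,"wx": 0,"wy": 0,"wz": 0,"fingers": 0},{"dx": -1.3,"dy": -2.1,"dz": 0,"wx": 0,"wy": 0,"wz": 0,"fingers": 0},{"dx": -1.3,"dy": -2.1,"dz": 0,"wx": 0,"wy": 0,"wz": 0,"fingers": 0},{"dx": -1.3,"dy": -2.1,"dz": 0,"wx": 0,"wy": 0,"wz": 0,"fingers": 0},{"dx": -1.2,"dy": -2.1,"dz": 0,"wx": 0,"wy": 0,"wz": 0,"fingers": 0},{"dx": -0.6,"dy": -1.0,"dz": 0,"wx": 0,"wy": 0,"wz": 0,"fingers": 0},{"dx": 0,"dy": 0,"dz": 0,"wx": 0,"wy": 0,"wz": 0,"fingers": 0},{"dx": 0,"dy": 0,"dz": 0,"wx": 0,"wy": 0,"wz": 0,"fingers": 0}]'

```text
t: 13.57
tool_pos: [0.5008, -0.1339, 0.1136]
orientation: [1.852, 2.515, 0.013]
force: [0.9, 0.2, 0.1]
opening: 0.093
```

```bash
python3 rd.py .4925 -.1335 .07;python3 - <<'E'
from h import *
im=robot.read_camera("wrist");cv2.imwrite("pics/w15.png",im[:,:,::-1])
im=robot.read_camera("side");cv2.imwrite("pics/s15.png",cv2.resize(im[130:260,160:310,::-1],None,fx=4.5,fy=4.5,interpolation=cv2.INTER_CUBIC))
E
python3 rd.py .4925 -.1335 .07
```

```text
13.5667 [ 0.50078 -0.13385  0.11359] [0.88 0.18 0.14] (np.float64(17.257753797807574), array([0.00410939, 0.01970928, 0.        ])) op 0.093
delta cm [-0.828  0.035 -4.359]
13.6667 [ 0.50132 -0.13297  0.11355] [-0.59  1.26 -0.3 ] (np.float64(17.338884507257678), array([0.00394123, 0.01965506, 0.        ])) op 0.0931
delta cm [-0.882 -0.053 -4.355]
```

View pics/w15.png

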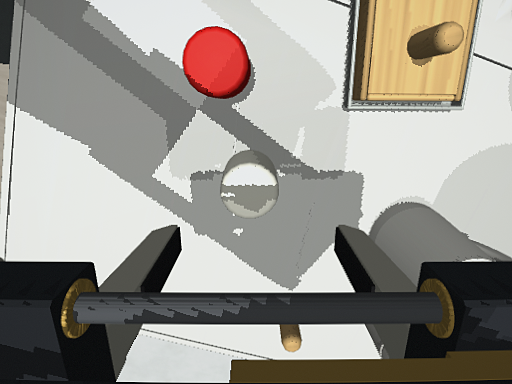

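View pics/s15.png

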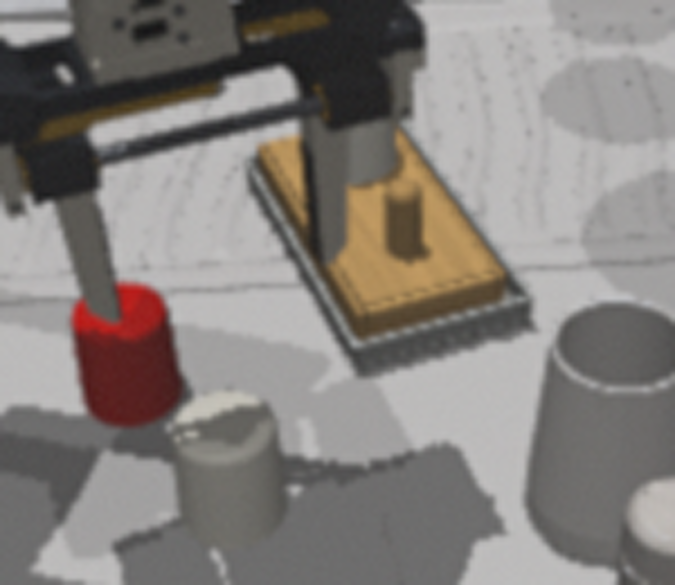

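```bash
python3 - <<'E'
from h import *
s=robot.read_state()
P=plane("wrist",[(249.5,190.5)],.062,s)[0];M=R.from_rotvec(s['orientation']).as_matrix()
print(P,plane("top",[(286,233)],.062)); print(proj("wrist",P+np.array([[.0265*np.cos(a),.0265*np.sin(a),0] for a in (0,1.57,3.14,4.71)]),s))
t=cv2.imread("pics/top0.png");c=cv2.resize(t[210:260,260:315],None,fx=8,fy=8,interpolation=cv2.INTER_CUBIC);cv2.imwrite("pics/c15.png",c)
im=cv2.imread("pics/w15.png");cv2.imwrite("pics/c16.png",cv2.resize(im[140:230,200:300],None,fx=6,fy=6,interpolation=cv2.INTER_CUBIC))
E
```

```text
[ 0.49453953 -0.1320722   0.062     ] [[ 0.49243645 -0.13354955  0.062     ]]
[[278.08113647 198.82409557]
 [258.52431575 162.17415764]
 [220.34030119 181.95774898]
 [240.92078701 217.28539981]]
```

View pics/c15.png

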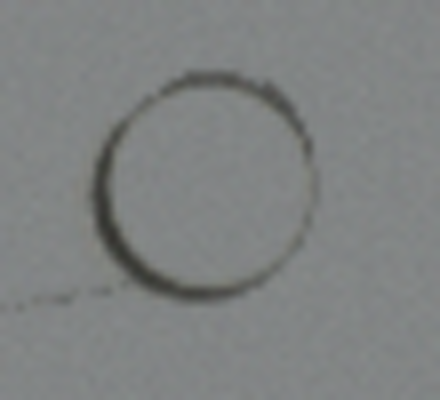

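View pics/c16.png

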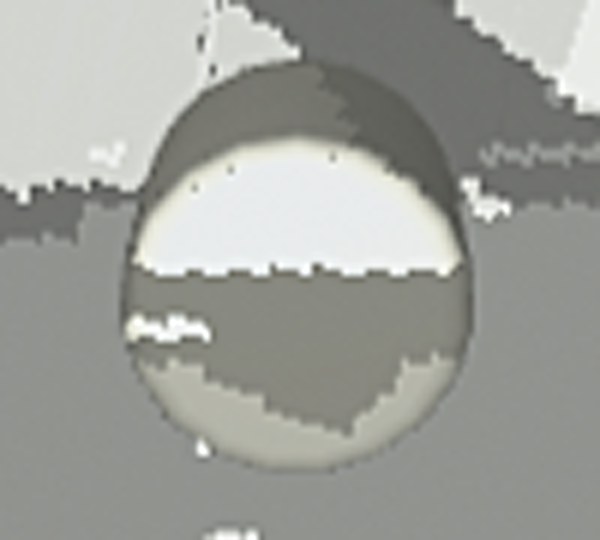

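Request:
send_rows --series '[{"dx": -0.4,"dy": 0.05,"dz": -1,"wx": 0.004,"wy": 0.02,"wz": 0,"fingers": 0},{"dx": -0.2,"dy": 0,"dz": -1.5,"wx": 0,"wy": 0,"wz": 0,"fingers": 0},{"dx": 0,"dy": 0,"dz": -1.0,"wx": 0,"wy": 0,"wz": 0,"fingers": 0},{"dx": 0,"dy": 0,"dz": 0,"wx": 0,"wy": 0,"wz": 0,"fingers": 0},{"dx": 0,"dy": 0,"dz": 0,"wx": 0,"wy": 0,"wz": 0,"fingers": 0}]'

```text
t: 14.08
tool_pos: [0.496, -0.1289, 0.0754]
orientation: [-1.852, -2.532, 0.002]
force: [0.2, -0.3, -0.3]
opening: 0.0925
```

```bash
python3 rd.py .4942 -.1323 -.010;python3 - <<'E'
from h import *
s=robot.read_state();im=robot.read_camera("wrist");cv2.imwrite("pics/w17.png",im[:,:,::-1])
print(proj("wrist",np.array([.4942,-.1323,.062])+np.array([[.0265*np.cos(a),.0265*np.sin(a),0] for a in (0.3,1.87,3.44,5.01)]),s))
E
```

```text
14.0833 [ 0.496   -0.12887  0.07539] [ 0.23 -0.29 -0.31] (np.float64(17.620969306506613), array([-0.00162765, -0.00410268, -0.        ])) op 0.0925
delta cm [-0.18  -0.343 -8.539]
[[288.8109761  212.75934336]
 [254.28828176 178.87225452]
 [219.44698607 212.18629763]
 [253.91684211 243.97983406]]
```

View pics/w17.png

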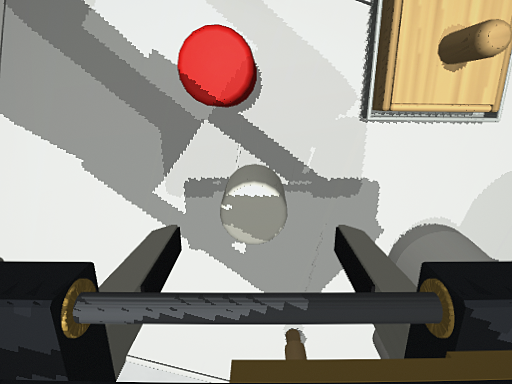

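Request:
send_rows --series '[{"dx": -0.18,"dy": -0.34,"dz": -0.3,"wx": -0.002,"wy": -0.004,"wz": 0,"fingers": 0},{"dx": 0,"dy": 0,"dz": -1.5,"wx": 0,"wy": 0,"wz": 0,"fingers": 0},{"dx": 0,"dy": 0,"dz": -1.5,"wx": 0,"wy": 0,"wz": 0,"fingers": 0},{"dx": 0,"dy": 0,"dz": -1,"wx": 0,"wy": 0,"wz": 0,"fingers": 0},{"dx": 0,"dy": 0,"dz": 0,"wx": 0,"wy": 0,"wz": 0,"fingers": 0}]'

```text
t: 14.55
tool_pos: [0.4964, -0.1331, 0.0334]
orientation: [1.849, 2.533, 0.001]
force: [-0.4, 0.4, 0.1]
opening: 0.0933
```

```bash
python3 rd.py .4942 -.1323 -.010
```

```text
14.55 [ 0.49642 -0.13314  0.03339] [-0.4   0.44  0.06] (np.float64(17.727751766622397), array([0.00265849, 0.00502375, 0.        ])) op 0.0933
delta cm [-0.222  0.084 -4.339]
```

Request:
send_rows --series '[{"dx": -0.22,"dy": 0.08,"dz": -0.5,"wx": 0.002,"wy": 0.005,"wz": 0,"fingers": 0},{"dx": 0,"dy": 0,"dz": -1,"wx": 0,"wy": 0,"wz": 0,"fingers": 0},{"dx": 0,"dy": 0,"dz": -1,"wx": 0,"wy": 0,"wz": 0,"fingers": 0},{"dx": 0,"dy": 0,"dz": -0.6,"wx": 0,"wy": 0,"wz": 0,"fingers": 0},{"dx": 0,"dy": 0,"dz": 0,"wx": 0,"wy": 0,"wz": 0,"fingers": 0},{"dx": 0,"dy": 0,"dz": 0,"wx": 0,"wy": 0,"wz": 0,"fingers": 0}]'

```text
t: 15.05
tool_pos: [0.4949, -0.1329, 0.001]
orientation: [1.852, 2.536, -0.0]
force: [0.8, 0.1, 0.2]
opening: 0.0932
```

```bash
python3 rd.py .4942 -.1323 -.010;python3 - <<'E'
from h import *
im=robot.read_camera("wrist");cv2.imwrite("pics/w18.png",im[:,:,::-1])
im=robot.read_camera("side");cv2.imwrite("pics/s18.png",cv2.resize(im[180:280,160:300,::-1],None,fx=5,fy=5,interpolation=cv2.INTER_CUBIC))
E
```

```text
15.05 [ 0.49492 -0.13291  0.00099] [0.75 0.09 0.22] (np.float64(17.72171818466803), array([0.00129831, 0.00141768, 0.        ])) op 0.0932
delta cm [-0.072  0.061 -1.099]
```

View pics/w18.png

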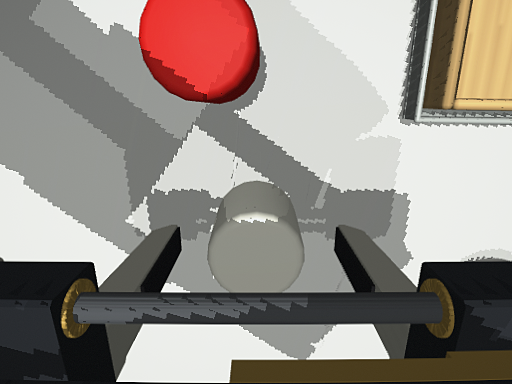

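View pics/s18.png

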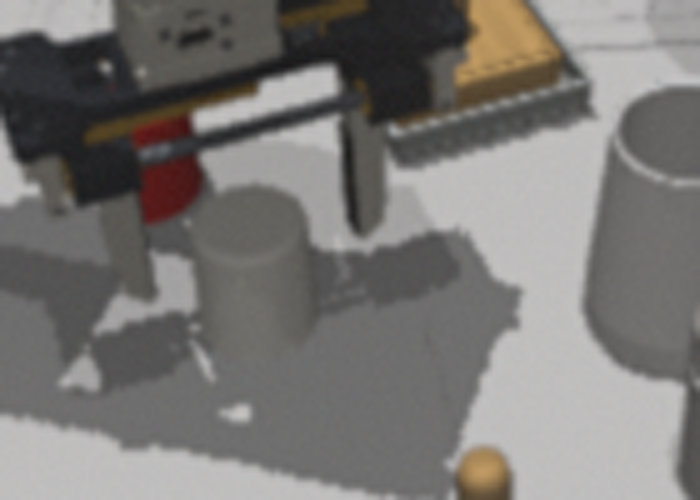

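Request:
send_rows --series '[{"dx": -0.07,"dy": 0.06,"dz": -0.7,"wx": 0.001,"wy": 0.001,"wz": 0,"fingers": 0},{"dx": 0,"dy": 0,"dz": -0.4,"wx": 0,"wy": 0,"wz": 0,"fingers": 60},{"dx": 0,"dy": 0,"dz": 0,"wx": 0,"wy": 0,"wz": 0,"fingers": 255},{"dx": 0,"dy": 0,"dz": 0,"wx": 0,"wy": 0,"wz": 0,"fingers": 255},{"dx": 0,"dy": 0,"dz": 0,"wx": 0,"wy": 0,"wz": 0,"fingers": 255},{"dx": 0,"dy": 0,"dz": 0,"wx": 0,"wy": 0,"wz": 0,"fingers": 255},{"dx": 0,"dy": 0,"dz": 0,"wx": 0,"wy": 0,"wz": 0,"fingers": 255}]' --newtons 15

```text
t: 15.73
tool_pos: [0.4955, -0.1327, -0.0094]
orientation: [1.851, 2.535, 0.001]
force: [-2.1, -1.4, 1.3]
opening: 0.0579
```

Request:
send_rows --series '[{"dx": 0,"dy": 0,"dz": 0,"wx": 0,"wy": 0,"wz": 0,"fingers": 255},{"dx": 0,"dy": 0,"dz": 0,"wx": 0,"wy": 0,"wz": 0,"fingers": 255}]'

```text
t: 15.9
tool_pos: [0.4956, -0.1328, -0.0092]
orientation: [1.851, 2.535, 0.001]
force: [-0.0, -1.1, -0.5]
opening: 0.0558
```

```bash
python3 rd.py .4942 -.1323 -.010;python3 - <<'E'
from h import *
im=robot.read_camera("wrist");cv2.imwrite("pics/w19.png",im[:,:,::-1])
E
```

```text
15.9 [ 0.4956  -0.13276 -0.00916] [-0.02 -1.06 -0.51] (np.float64(17.727658299912832), array([0.00129887, 0.00317502, 0.        ])) op 0.0558
delta cm [-0.14   0.046 -0.084]
```

View pics/w19.png

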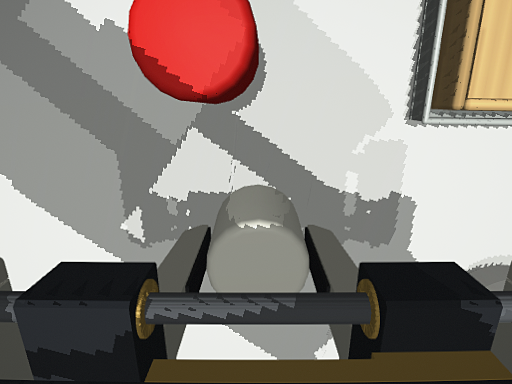

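Request:
send_rows --series '[{"dx": 0,"dy": 0,"dz": 0.8,"wx": 0,"wy": 0,"wz": 0,"fingers": 255},{"dx": 0,"dy": 0,"dz": 1.5,"wx": 0,"wy": 0,"wz": 0,"fingers": 255},{"dx": 0,"dy": 0,"dz": 2.2,"wx": 0,"wy": 0,"wz": 0,"fingers": 255},{"dx": 0,"dy": 0,"dz": 2.2,"wx": 0,"wy": 0,"wz": 0,"fingers": 255},{"dx": 0,"dy": 0,"dz": 2,"wx": 0,"wy": 0,"wz": 0,"fingers": 255},{"dx": 0,"dy": 0,"dz": 1,"wx": 0,"wy": 0,"wz": 0,"fingers": 255},{"dx": 0,"dy": 0,"dz": 0,"wx": 0,"wy": 0,"wz": 0,"fingers": 255}]'

```text
t: 16.53
tool_pos: [0.4924, -0.1315, 0.0922]
orientation: [-1.852, -2.536, 0.001]
force: [1.2, -0.5, -2.2]
opening: 0.056
```

```bash
python3 rd.py .5976 .0241 .10;python3 - <<'E'
from h import *
im=robot.read_camera("side");cv2.imwrite("pics/s20.png",cv2.resize(im[130:280,140:300,::-1],None,fx=4,fy=4,interpolation=cv2.INTER_CUBIC))
E
```

```text
16.5333 [ 0.49238 -0.13151  0.09225] [ 1.18 -0.52 -2.16] (np.float64(17.725017712167283), array([-0.00055882, -0.00160015, -0.        ])) op 0.056
delta cm [10.522 15.561  0.775]
```

View pics/s20.png

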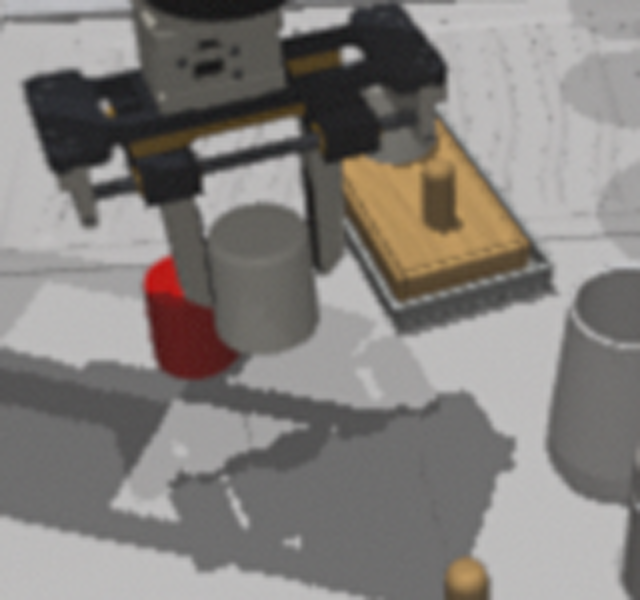

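Request:
send_rows --series '[{"dx": 0.5,"dy": 0.8,"dz": 0.6,"wx": 0,"wy": 0,"wz": 0,"fingers": 255},{"dx": 1.2,"dy": 1.8,"dz": 0.6,"wx": 0,"wy": 0,"wz": 0,"fingers": 255},{"dx": 1.5,"dy": 2.2,"dz": 0.3,"wx": 0,"wy": 0,"wz": 0,"fingers": 255},{"dx": 1.5,"dy": 2.2,"dz": 0,"wx": 0,"wy": 0,"wz": 0,"fingers": 255},{"dx": 1.5,"dy": 2.2,"dz": 0,"wx": 0,"wy": 0,"wz": 0,"fingers": 255},{"dx": 1.5,"dy": 2.2,"dz": 0,"wx": 0,"wy": 0,"wz": 0,"fingers": 255},{"dx": 1.2,"dy": 1.8,"dz": 0,"wx": 0,"wy": 0,"wz": 0,"fingers": 255},{"dx": 0.5,"dy": 0.8,"dz": 0,"wx": 0,"wy": 0,"wz": 0,"fingers": 255},{"dx": 0,"dy": 0,"dz": 0,"wx": 0,"wy": 0,"wz": 0,"fingers": 255},{"dx": 0,"dy": 0,"dz": 0,"wx": 0,"wy": 0,"wz": 0,"fingers": 255}]'

```text
t: 17.42
tool_pos: [0.5834, 0.0206, 0.0953]
orientation: [-1.845, -2.52, 0.013]
force: [0.1, -0.3, -1.8]
opening: 0.0564
```

```bash
python3 rd.py .5976 .0241 .08
```

```text
17.4167 [0.58338 0.02063 0.09533] [ 0.13 -0.26 -1.76] (np.float64(17.580179855548813), array([-0.004091  , -0.01953086, -0.        ])) op 0.0564
delta cm [ 1.422  0.347 -1.533]
```

Request:
send_rows --series '[{"dx": 0.8,"dy": 0.2,"dz": 0,"wx": -0.004,"wy": -0.019,"wz": 0,"fingers": 255},{"dx": 0.5,"dy": 0.1,"dz": 0,"wx": 0,"wy": 0,"wz": 0,"fingers": 255},{"dx": 0,"dy": 0,"dz": 0,"wx": 0,"wy": 0,"wz": 0,"fingers": 255},{"dx": 0,"dy": 0,"dz": 0,"wx": 0,"wy": 0,"wz": 0,"fingers": 255},{"dx": 0,"dy": 0,"dz": 0,"wx": 0,"wy": 0,"wz": 0,"fingers": 255}]'

```text
t: 17.83
tool_pos: [0.5954, 0.0203, 0.0939]
orientation: [-1.86, -2.531, 0.003]
force: [0.6, -0.1, -0.8]
opening: 0.0561
```

```bash
python3 rd.py .5976 .0241 .08;python3 - <<'E'
from h import *
im=robot.read_camera("side");cv2.imwrite("pics/s21.png",cv2.resize(im[100:230,170:320,::-1],None,fx=4.5,fy=4.5,interpolation=cv2.INTER_CUBIC))
im=robot.read_camera("wrist");cv2.imwrite("pics/w21.png",im[:,:,::-1])
E
```

```text
17.8333 [0.59536 0.02029 0.09392] [ 0.64 -0.11 -0.84] (np.float64(17.368275690772652), array([ 0.00133753, -0.0013988 ,  0.        ])) op 0.0561
delta cm [ 0.224  0.381 -1.392]
```

View pics/s21.png

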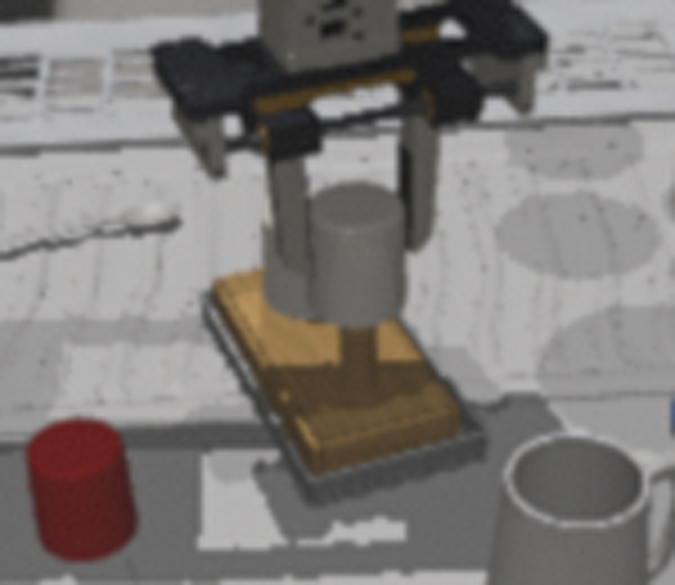

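View pics/w21.png

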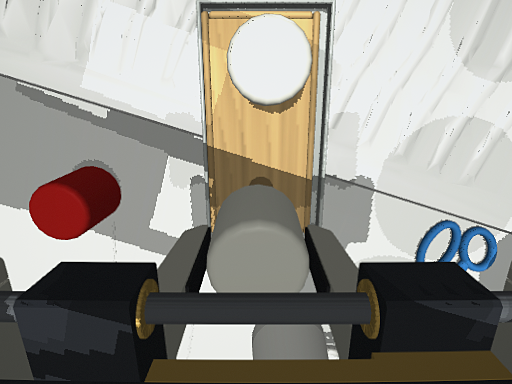

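Request:
send_rows --series '[{"dx": 0.22,"dy": 0.38,"dz": 0,"wx": 0.001,"wy": -0.001,"wz": 0,"fingers": 255},{"dx": 0,"dy": 0,"dz": -0.6,"wx": 0,"wy": 0,"wz": 0,"fingers": 255},{"dx": 0,"dy": 0,"dz": -0.6,"wx": 0,"wy": 0,"wz": 0,"fingers": 255},{"dx": 0,"dy": 0,"dz": 0,"wx": 0,"wy": 0,"wz": 0,"fingers": 255}]'

```text
t: 18.27
tool_pos: [0.5981, 0.024, 0.0817]
orientation: [1.861, 2.53, 0.001]
force: [0.6, 0.5, -2.4]
opening: 0.0563
```

```bash
python3 rd.py .5976 .0241 .03
```

```text
18.2667 [0.59812 0.02401 0.08168] [ 0.57  0.52 -2.41] (np.float64(17.320360434203245), array([0.00022947, 0.0012072 , 0.        ])) op 0.0563
delta cm [-0.052  0.009 -5.168]
```

Request:
send_rows --series '[{"dx": -0.05,"dy": 0,"dz": -0.6,"wx": 0,"wy": 0.001,"wz": 0,"fingers": 255},{"dx": 0,"dy": 0,"dz": -0.7,"wx": 0,"wy": 0,"wz": 0,"fingers": 255},{"dx": 0,"dy": 0,"dz": -0.7,"wx": 0,"wy": 0,"wz": 0,"fingers": 255}]'

```text
t: 18.52
tool_pos: [0.5983, 0.0241, 0.061]
orientation: [1.86, 2.53, 0.001]
force: [-0.3, 0.7, -1.5]
opening: 0.0565
```

```bash
python3 rd.py .5976 .0241 .03
```

```text
18.5167 [0.59827 0.02409 0.06098] [-0.28  0.71 -1.49] (np.float64(17.334311217351313), array([0.00029906, 0.00173771, 0.        ])) op 0.0565
delta cm [-6.700e-02  1.000e-03 -3.098e+00]
```

Request:
send_rows --series '[{"dx": 0,"dy": 0,"dz": -0.6,"wx": 0,"wy": 0,"wz": 0,"fingers": 255},{"dx": 0,"dy": 0,"dz": -0.6,"wx": 0,"wy": 0,"wz": 0,"fingers": 255}]'

```text
t: 18.68
tool_pos: [0.5975, 0.0241, 0.0466]
orientation: [1.861, 2.531, -0.0]
force: [-0.4, 0.3, -1.5]
opening: 0.0561
```

```bash
python3 rd.py .5976 .0241 .03
```

```text
18.6833 [0.59753 0.02414 0.04664] [-0.41  0.34 -1.52] (np.float64(17.337625188008186), array([0.00027845, 0.00023551, 0.        ])) op 0.0561
delta cm [ 0.007 -0.004 -1.664]
```

Request:
send_rows --series '[{"dx": 0,"dy": 0,"dz": -0.5,"wx": 0,"wy": 0,"wz": 0,"fingers": 255},{"dx": 0,"dy": 0,"dz": -0.3,"wx": 0,"wy": 0,"wz": 0,"fingers": 255},{"dx": 0,"dy": 0,"dz": -0.2,"wx": 0,"wy": 0,"wz": 0,"fingers": 255}]'

```text
t: 18.93
tool_pos: [0.596, 0.0242, 0.0333]
orientation: [-1.86, -2.529, 0.003]
force: [0.5, -0.0, -1.8]
opening: 0.0561
```

```bash
python3 rd.py .5976 .0241 .03
```

```text
18.9333 [0.59604 0.02418 0.03331] [ 0.54 -0.04 -1.79] (np.float64(17.339113279326188), array([ 0.00014269, -0.00293932,  0.        ])) op 0.0561
delta cm [ 0.156 -0.008 -0.331]
```

Request:
send_rows --series '[{"dx": 0,"dy": 0,"dz": -0.12,"wx": 0,"wy": 0,"wz": 0,"fingers": 255},{"dx": 0,"dy": 0,"dz": -0.1,"wx": 0,"wy": 0,"wz": 0,"fingers": 255}]'

```text
t: 19.1
tool_pos: [0.5958, 0.0242, 0.0304]
orientation: [-1.86, -2.529, 0.004]
force: [0.4, 0.0, -1.6]
opening: 0.0563
```

```bash
python3 rd.py .5976 .0241 .03
```

```text
19.1 [0.59578 0.02418 0.03039] [ 0.43  0.02 -1.59] (np.float64(17.33541000795692), array([ 0.00011271, -0.00363806,  0.        ])) op 0.0563
delta cm [ 0.182 -0.008 -0.039]
```

Request:
send_rows --series '[{"dx": 0.05,"dy": 0,"dz": -0.05,"wx": 0,"wy": -0.004,"wz": 0,"fingers": 255},{"dx": 0,"dy": 0,"dz": -0.05,"wx": 0,"wy": 0,"wz": 0,"fingers": 255}]'

```text
t: 19.27
tool_pos: [0.5967, 0.0241, 0.0296]
orientation: [1.861, 2.53, 0.001]
force: [-0.4, -0.3, 0.9]
opening: 0.0562
```

```bash
python3 rd.py .5976 .0241 .03
```

```text
19.2667 [0.59666 0.02415 0.02964] [-0.37 -0.29  0.88] (np.float64(17.337100144641713), array([0.00017327, 0.00129281, 0.        ])) op 0.0562
delta cm [ 0.094 -0.005  0.036]
```

Request:
send_rows --series '[{"dx": 0,"dy": 0,"dz": -0.06,"wx": 0,"wy": 0,"wz": 0,"fingers": 255},{"dx": 0,"dy": 0,"dz": -0.06,"wx": 0,"wy": 0,"wz": 0,"fingers": 255}]'

```text
t: 19.43
tool_pos: [0.597, 0.0241, 0.0294]
orientation: [1.86, 2.529, 0.002]
force: [-2.6, 0.8, 2.2]
opening: 0.0562
```

```bash
python3 rd.py .5976 .0241 .03
```

```text
19.4333 [0.59698 0.02413 0.02942] [-2.65  0.79  2.17] (np.float64(17.34116988537289), array([0.00027799, 0.00210649, 0.        ])) op 0.0562
delta cm [ 0.062 -0.003  0.058]
```

Request:
send_rows --series '[{"dx": 0,"dy": 0,"dz": 0,"wx": 0,"wy": 0,"wz": 0,"fingers": 60},{"dx": 0,"dy": 0,"dz": 0,"wx": 0,"wy": 0,"wz": 0,"fingers": 30},{"dx": 0,"dy": 0,"dz": 0,"wx": 0,"wy": 0,"wz": 0,"fingers": 10},{"dx": 0,"dy": 0,"dz": 0,"wx": 0,"wy": 0,"wz": 0,"fingers": 10},{"dx": 0,"dy": 0,"dz": 0,"wx": 0,"wy": 0,"wz": 0,"fingers": 10}]'

```text
t: 19.85
tool_pos: [0.5986, 0.0241, 0.0308]
orientation: [1.858, 2.527, 0.005]
force: [-0.5, -0.3, -0.2]
opening: 0.0849
```

```bash
python3 rd.py .5976 .0241 .03;python3 - <<'E'
from h import *
im=robot.read_camera("wrist");cv2.imwrite("pics/w22.png",im[:,:,::-1])
E
```

```text
19.85 [0.59861 0.02408 0.03082] [-0.54 -0.26 -0.23] (np.float64(17.338440986410465), array([0.00033861, 0.00559447, 0.        ])) op 0.0849
delta cm [-0.101  0.002 -0.082]
```

View pics/w22.png

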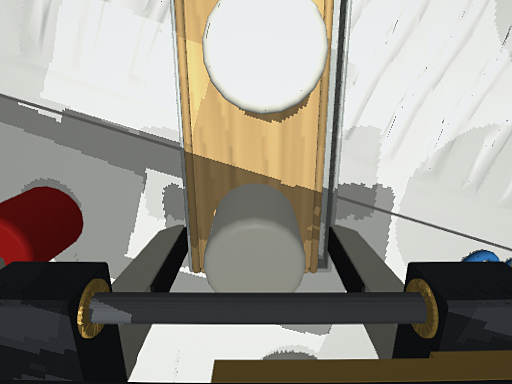

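Fingers clear of the cup on both sides (cup at about (255,245)); rising straight up.

Request:
send_rows --series '[{"dx": -0.1,"dy": 0,"dz": 0.5,"wx": 0,"wy": 0.003,"wz": 0,"fingers": 10},{"dx": 0,"dy": 0,"dz": 1,"wx": 0,"wy": 0,"wz": 0,"fingers": 10},{"dx": 0,"dy": 0,"dz": 1,"wx": 0,"wy": 0,"wz": 0,"fingers": 10},{"dx": 0,"dy": 0,"dz": 1,"wx": 0,"wy": 0,"wz": 0,"fingers": 10}]'

```text
t: 20.23
tool_pos: [0.5953, 0.0242, 0.066]
orientation: [-1.86, -2.529, 0.002]
force: [-0.4, 0.0, 0.1]
opening: 0.0891
```

```bash
python3 rd.py .5976 .0241 .03
```

```text
20.2333 [0.59533 0.02416 0.066  ] [-0.38  0.02  0.11] (np.float64(17.336095737978237), array([ 0.00012025, -0.00251065,  0.        ])) op 0.0891
delta cm [ 0.227 -0.006 -3.6  ]
```

Request:
send_rows --series '[{"dx": 0,"dy": 0,"dz": 2,"wx": 0,"wy": 0,"wz": 0,"fingers": 10},{"dx": 0,"dy": 0,"dz": 3,"wx": 0,"wy": 0,"wz": 0,"fingers": 10},{"dx": 0,"dy": 0,"dz": 3,"wx": 0,"wy": 0,"wz": 0,"fingers": 10},{"dx": 0,"dy": -1,"dz": 2,"wx": 0,"wy": 0,"wz": 0,"fingers": 10},{"dx": -2,"dy": -2,"dz": 1,"wx": 0,"wy": 0,"wz": 0,"fingers": 10},{"dx": -3,"dy": -3,"dz": 0,"wx": 0,"wy": 0,"wz": 0,"fingers": 10},{"dx": -3,"dy": -3,"dz": 0,"wx": 0,"wy": 0,"wz": 0,"fingers": 10},{"dx": -2,"dy": -2,"dz": 0,"wx": 0,"wy": 0,"wz": 0,"fingers": 10},{"dx": 0,"dy": 0,"dz": 0,"wx": 0,"wy": 0,"wz": 0,"fingers": 10},{"dx": 0,"dy": 0,"dz": 0,"wx": 0,"wy": 0,"wz": 0,"fingers": 10}]'

```text
t: 21.07
tool_pos: [0.4954, -0.0892, 0.1998]
orientation: [1.847, 2.52, 0.011]
force: [-0.3, 0.3, -0.6]
opening: 0.0896
```

```bash
python3 - <<'E'
from h import *
im=robot.read_camera("side");cv2.imwrite("pics/s23.png",cv2.resize(im[120:270,160:330,::-1],None,fx=4,fy=4,interpolation=cv2.INTER_CUBIC))
im=robot.read_camera("top");cv2.imwrite("pics/t23.png",im[:,:,::-1])
im=robot.read_camera("wrist");cv2.imwrite("pics/w23.png",im[:,:,::-1])
s=robot.read_state();print(s['t'],s['tool_pos'],s['force'])
E
```

```text
21.2167 [ 0.49624971 -0.08787843  0.1988111 ] [ 0.18087378 -0.45303556  0.01455248]
```

View pics/s23.png

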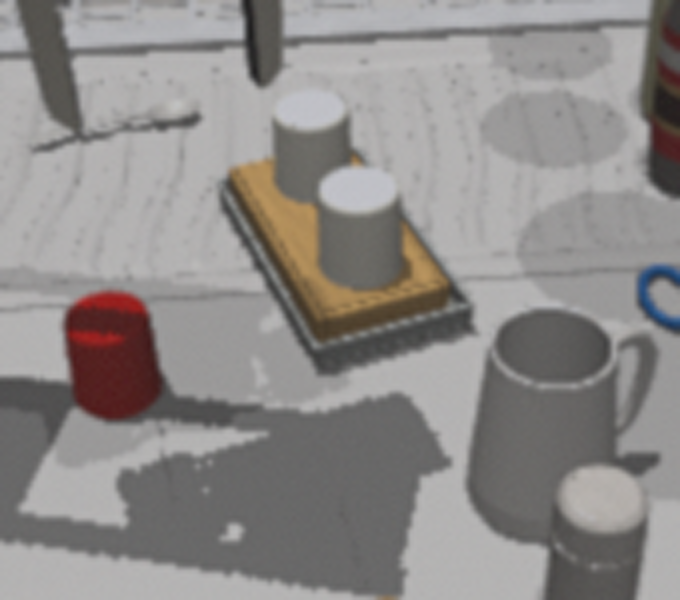

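View pics/t23.png

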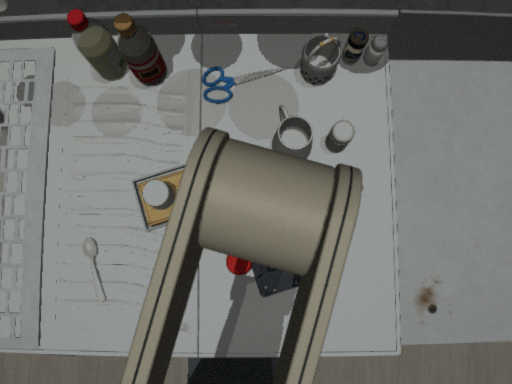

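View pics/w23.png

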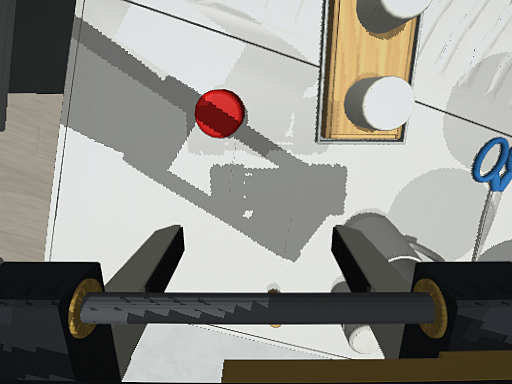

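```bash
python3 - <<'E'
from h import *
s=robot.read_state()
def T(a,b):
    o1,d1=ray("side",[a]);o2,d2=ray("wrist",[b],s);return tri([(o1,d1[0]),(o2,d2[0])])
print(T((250,167.5),(386,103.5)), "expect z .101 xy ~ (.5965,.025)")
robot.close_job()
E
```

```text
[0.59782373 0.02369787 0.09481556] expect z .101 xy ~ (.5965,.025)
the job is handed in; nothing more can be done
```

The loose post is pressed home in the stand's hole, and the waiting cup stands upside down over it. I handed the job in at about 21 s; no verdict is reported.

**Post**
- I took the post nearest the base, at about (365,232) in the top view.
- The first grasp closed on nothing: the visible fingertips sit about 35 mm behind the reported TCP. I reopened the fingers and gripped lower.
- I lined the tenon up with the hole in the wrist view. It dropped in with almost no force, the bush resisted with about 6 N from roughly 10 mm down, and the push rose to 12 N when the shoulder met the board. That was at 20 mm depth by the arm's reading.

**Cup**
- I lowered the cup over the post until I felt about 2–4 N of contact, then opened the fingers and withdrew.

**Last checks**
- The side and wrist views show the cup level on the board, and the red cup, mug and shaker standing as before. The other cup looks undisturbed.
- Triangulating the cup's top gave an axis within about 2 mm of the post. Its height came out at 95 mm instead of 101 mm, which disagrees. I put that down to picking the pixels by hand, because the arm's height at contact (29.4 mm against 29.8 mm expected) fits the rim resting on the board.
- In the last top view the arm hid the placed cup, so that view did not confirm it.

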